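Unload the cured blocks through the indexed shutter of a mould

ROBOT

A 7-joint arm with a two-finger parallel gripper is mounted at the origin on a cart in front of the work surface, level with it; the furniture and walls round the work are solid. World frame = base frame: x ahead of the robot, y to its left, z up, the work surface at z = 0. Lengths are in m, angles in rad, forces in N, time in s.
With the tool pointing down it reaches from about 0.425 to 0.925 m from the base axis. Payload 6.8 kg.
Tool frame: the origin (TCP) lies on the front face of the gripper's body, between the roots of the fingers; the fingertips stand 73 mm ahead of it and the grasp point (between the pads) lies 54 mm ahead of it (tcp_to_tips is the distance from the TCP to the fingertips, in m); z points along the fingers, x is the direction in which the jaws open and shut, and the axes are right-handed (so a half turn about z gives the same grasp; the last joint's range is limited). The gripper opens to 85 mm and grips with 20 to 120 N. Pads are 22 mm wide; open, the fingers measure 114 mm over their backs; the gripper's body (76 mm by 85 mm) begins 54 mm behind the grasp point. The pads swing forward as they close: fully open they stand 13 mm farther back than shut.
Start: joints at [-1.287, 0.477, 0.022, 1.555, -0.011, 1.109, -0.083], TCP at [0.258, 0.624, 0.304] pointing down, gripper open.
Joint ranges: [-2.96, 2.96], [-0.34, 2.1], [-1.41, 1.46], [0.24, 2.44], [-1.37, 4.51], [0.17, 1.92], [-2.96, 2.96]. Speed limits (rad/s): [2.39, 2.39, 3.14, 3.14, 3.14, 3.14, 3.14].

INTERFACE

Orientations are given as a unit quaternion [w, x, y, z].
In Python, from station import get_obs, read_camera, hand_in, look_for, silhouettes, tcp_to_tips gives the robot as it stands. The module is installed in compiled form; this text tells all that it offers.
- The arm moves only by the tool apply_moves, never from a script. Its argument "moves" is a list of rows, each a list of 3 entries, a list of its own where there are three numbers: the shift along the tool's x, y, z in units of 25 mm (1.0 is 25 mm), then the turn, a rotation vector about the tool's x, y, z in units of 10 degrees (1.0 is 10 degrees), then the gripper's target within -1 to 1 (fully open at 1, half-way at 0, shut at -1). In form: [[[dx, dy, dz], [rx, ry, rz], jaw], ...]. A call has 1 to 20 rows; each row is the pose to reach, as a shift and turn from the pose commanded when the call began, along the tool's axes at that moment; what a row does not reach only later rows make up. A row lasts 1/8 s, in which the tool goes at most 62.5 mm and 10.7 degrees, less where a joint would pass 70% of its speed; a pose out of reach is approached as far as the arm can. A call with a gripper value outside its range is refused whole. The fingers move at their own pace and stop on an object; "force" is the grip in N (left out, the last holds). Time passes only in rows, so rows that repeat a pose let the fingers close. It gives the time, the measured TCP pose, the force and the opening at its end, in the units of the state.
- get_obs(): the state, without advancing time (a new reading comes with each control period).
- read_camera(name): name is "scene" or "top"; returns a dict with "color" (480x640x3 uint8, red, green, blue), "mtx" (3x3 intrinsics, pixels), "k1" (the pictures are not rectified: a ray, as slopes to the right and down, at radius r is drawn at 1 + k1 r^2 times it, then the intrinsics apply), "eye" and "rotation" of the camera in the world. Camera axes: x right, y up, looking along -z (the intrinsics and any distortion apply to the point x, -y, -z); pixel columns grow to the right and rows downward; lengths in m; the calibration is good to about 2 mm. A picture is of the moment at which its call begins. There is no depth.
- hand_in(): hands the job in, once; it reports no verdict.
Trained networks look in the newest picture that a camera, given by its name, has taken for a name from the list of things; names that differ only in an ending like _2 or _b are one class to them, and where a whole thing is asked for, a point or a joint stands for the part that bears it (a point fixed in the world has none). Each returns a list of dicts, best first, with "conf" (0 to 1); they miss things now and then, are a little off and sometimes report something else, mostly with a low value. They report only what shows in the picture. A call takes as long as a camera call.
- look_for(camera, query): "pixel" ([row, column] in pixels, amid what is visible of it).
- silhouettes(camera, query): "mask" (480x640 bool, what is visible of it) and "pixel" ([row, column] in pixels, amid what is visible of it).
The state is a dict: "t": time; "q": joint angles; "joint_vel": joint speeds; "joint_torque": joint torques, N m; "eef_pos": TCP position; "tool_rot": TCP orientation; "contact_force": force on the tool from outside, world axes, zero at the start; "torque": the same for the moment, N m; "gripper_width": opening from 0.0 (shut) to 1.0 (fully open).
Only numpy, scipy, OpenCV 4.12 (cv2) and the standard library are available. Lean on these libraries where they do the work, as an engineer would, in place of code of your own. Each camera call takes 0.05 s, during which the arm holds its last target.

TASK

Unload the light-curing mould: take the light cap off the shutter's window and set it aside, then slide the shutter plate by its handle from stop to stop, and wherever the window shows a cured block, lift the block out and lay it on the floor of the steel tray, side by side, until the mould is empty (one cavity may be empty from the start); the shutter must be clicked into its stop, not left between stops, whenever a block is lifted out. Then slide the shutter back until it clicks into its first stop, where all cavities are covered, and lay the cap flat and square over the window again so that it covers it.

Things in the scene. Friction and masses are not known exactly. Their poses are not given: they have to be found in the camera images.
- mould: Fixed aluminium mould block, 132 (x) by 230 (y, from -93 to +137) by 28 mm high, origin on the work surface, z up. Rails along both long sides reach 54 mm. Three open cavities at x = 0, y = +52, 0, -52 mm, each 84 (x) by 34 (y) mm, 20 mm deep, floor at z = 8 mm. The shutter plate lies on the rails above them. A spring-ball detent sits on the far side, x up to 86 mm.
- shutter (a joint): Shutter plate's slide in m; grows towards the mould's -y; 0 at the start. Stops: 0 (all cavities covered), 0.052, 0.104, 0.156 (window over the cavity at y = +52, 0, -52 mm). Runs 10 mm past the end stops. Friction 0.5 N; leaving or entering a stop takes about 6 N. Let go within 4 mm of a stop it is pulled in; farther off it stays between stops.
- shutter_window (a point): Centre of the window in the shutter plate, at the plate's underside (z = 54 mm; plate 5 mm thick), at mould x = 0, y = 0.104 - joint; axes as the mould's. The window is 96 mm (x) by 44 mm (y). The plate reaches from 122 mm on the +y side to 178 mm on the -y side of this point, and from x = -66 to +86 mm.
- shutter_handle (a point): Grip point of the shutter's handle, half-way up: an upright black bar on the plate, 158 mm to the -y side of the window's centre, 44 mm long (mould x), 12 mm thick (mould y, the sliding direction), from 59 to 95 mm above the work surface (the point is at 77), with a foot 4 mm high and 26 mm wide. Pinch it over its 12 mm from above and slide it.
- block_1_centre (a point): Centre (half-way up) of cured block 1, if present: a white bar 80 (x) by 30 (y) by 18 mm with a lug on the middle of its top, 20 (x) by 26 (y) by 24 mm; 42 mm high in all, 70 g, z up through the lug. Starts in the cavity at mould y = +52 mm, its x along the mould's (lug top at 50 mm). Pinch the lug over its 20 mm, pads opened to 55 mm at most to fit the window.
- block_2_centre (a point): Centre (half-way up) of cured block 2, if present: a white bar 80 (x) by 30 (y) by 18 mm with a lug on the middle of its top, 20 (x) by 26 (y) by 24 mm; 42 mm high in all, 70 g, z up through the lug. Starts in the cavity at mould y = 0 mm, its x along the mould's (lug top at 50 mm). Pinch the lug over its 20 mm, pads opened to 55 mm at most to fit the window.
- block_3_centre (a point): Centre (half-way up) of cured block 3, if present: a white bar 80 (x) by 30 (y) by 18 mm with a lug on the middle of its top, 20 (x) by 26 (y) by 24 mm; 42 mm high in all, 70 g, z up through the lug. Starts in the cavity at mould y = -52 mm, its x along the mould's (lug top at 50 mm). Pinch the lug over its 20 mm, pads opened to 55 mm at most to fit the window.
- light_cap_centre (a point): Centre of the light cap, a loose plain white plastic bar with the same faces above and below, 112 mm (x) by 56 mm (y) by 22 mm thick (z), 120 g. It starts lying flat on the shutter plate over the window (so its underside is 59 mm up), its x along the mould's x. Pinch it over its 56 mm.
- tray: Loose open steel tray, 124 mm (x) by 184 mm (y) by 22 mm high, walls and floor 3 mm, 0.6 kg. Origin in the centre of its underside, z up. Room for three blocks side by side along its y, each with its 80 mm along the tray's x.

How it is judged:
On the way, in this order (a step that is already met when the one before it is completed fails the run):
1. the light cap is off the window (horizontal distance between light_cap_centre and shutter_window above 0.06 m), for 0.2 s.
2. every block that was in the mould lies in the tray (x of block_1_centre in the frame of tray between -0.055 and 0.055 m and y of block_1_centre in the frame of tray between -0.085 and 0.085 m and z of block_1_centre in the frame of tray between 0 and 0.035 m and x of block_2_centre in the frame of tray between -0.055 and 0.055 m and y of block_2_centre in the frame of tray between -0.085 and 0.085 m and z of block_2_centre in the frame of tray between 0 and 0.035 m and x of block_3_centre in the frame of tray between -0.055 and 0.055 m and y of block_3_centre in the frame of tray between -0.085 and 0.085 m and z of block_3_centre in the frame of tray between 0 and 0.035 m), for 0.2 s.
At the end, for the whole second after the job is handed in: Every block rests on the floor of the tray (centre less than 35 mm above its underside, any face down), the tray flat; the shutter is within 3 mm of its first stop; the cap rests flat on the plate, within 10 mm (x) and 7 mm (y) of the window's centre and 0.1 rad of square, either face up (all of step 2 and linear speed of each of block_1, block_2, block_3, light_cap below 0.02 m/s and value of joint shutter between -0.003 and 0.003 m and x of light_cap_centre in the frame of shutter_window between -0.01 and 0.01 m and y of light_cap_centre in the frame of shutter_window between -0.007 and 0.007 m and z of light_cap_centre in the frame of shutter_window between 0.01 and 0.021 m and angle between the x axis of light_cap_centre and the x axis of shutter_window, either way round below 0.1 rad and angle between the z axis of light_cap_centre and the z axis of shutter_window, either way round below 0.08 rad and angle between tray's own z axis and vertical below 0.1 rad); the robot touches nothing.
It fails at once if a block is lifted out of its cavity through the window while the shutter is more than 4 mm from every stop (((z of block_1_centre in the frame of mould between 0.042 and 0.072 m and x of block_1_centre in the frame of mould between -0.05 and 0.05 m and y of block_1_centre in the frame of mould between -0.09 and 0.09 m) or (z of block_2_centre in the frame of mould between 0.042 and 0.072 m and x of block_2_centre in the frame of mould between -0.05 and 0.05 m and y of block_2_centre in the frame of mould between -0.09 and 0.09 m) or (z of block_3_centre in the frame of mould between 0.042 and 0.072 m and x of block_3_centre in the frame of mould between -0.05 and 0.05 m and y of block_3_centre in the frame of mould between -0.09 and 0.09 m)) and not (value of joint shutter between -0.004 and 0.004 m or value of joint shutter between 0.048 and 0.056 m or value of joint shutter between 0.1 and 0.108 m or value of joint shutter between 0.152 and 0.16 m)).
Of block_1, block_2, block_3 only 2 to 3 are there at a start; the rules pass over those that are not, and their reading is None.
At some moment in a run one of tray, light_cap may be knocked a few centimetres aside while the robot is not near it.
Once in a run the grip may slacken for a moment while it holds something.
It also fails if it takes over 210 s, if anything falls off the work surface, if the arm or the gripper's body presses on something with over 40 N, if the wrist force passes 120 N, or if a joint passes its speed limit or range.

## Working session

There is one attempt and no reset: what is moved stays moved. The work goes in short steps, Python scripts to look and compute and a tool call to move; the robot and the scene stay as the last step left them, time stands still between calls to the robot, and variables do not carry over. Pictures are saved under pics/ and viewed, and the job is handed in when it is done.

Besides the shell and the picture viewer there is one more tool, called after "Emit:" by a JSON object that holds its "name" and its "arguments". apply_moves: Moves the arm, as the interface text tells. Its arguments: {"type":"object","properties":{"moves":{"type":"array"},"force":{"type":"number"}},"required":["moves"]}

```bash
mkdir -p pics
python3 - <<'E'
from station import *
import cv2
o=get_obs();print({k:o[k] for k in('t','eef_pos','tool_rot','contact_force','gripper_width')}, tcp_to_tips if not callable(tcp_to_tips) else tcp_to_tips())
for c in('scene','top'):
    r=read_camera(c);cv2.imwrite(f'pics/{c}0.png',r['color'][:,:,::-1]);print(c,r['mtx'],r['k1'],r['eye'],r['rotation'])
    for q in('mould','shutter','shutter_handle','light_cap_centre','tray','block_1_centre'):
        print(c,q,[(d['pixel'],round(d['conf'],2)) for d in look_for(c,q)][:3])
E
```

```text
{'t': 0.0, 'eef_pos': array([0.25757875, 0.62341802, 0.30290702]), 'tool_rot': array([ 5.71602654e-04,  8.31208822e-01,  5.55959560e-01, -7.31283445e-04]), 'contact_force': array([ 0.08323351,  1.02787686, -0.32559259]), 'gripper_width': 1.0065057070588057} 0.0726
scene [[592.0362413    0.         330.01854114]
 [  0.         592.0362413  240.09112983]
 [  0.           0.           1.        ]] -0.047541430387226295 [ 0.08552398 -0.51778485  0.58902227] [ 0.84277995  0.45519537 -0.14323153 -0.24900575]
scene mould [([330.0, 364.1], 0.86)]
scene shutter [([305.3, 359.4], 0.88)]
scene shutter_handle [([309.3, 357.4], 0.72)]
scene light_cap_centre [([277.7, 328.3], 0.87)]
scene tray [([211.3, 281.4], 0.87)]
scene block_1_centre []
top [[574.96666098   0.         330.24445837]
 [  0.         574.96666098 230.35641202]
 [  0.           0.           1.        ]] -0.09566127625802563 [0.31602353 0.12430632 0.96716313] [-0.68610926 -0.07857734  0.08023676  0.71877795]
top mould []
top shutter [([249.4, 396.9], 0.6)]
top shutter_handle [([253.5, 395.6], 0.95)]
top light_cap_centre [([257.2, 366.8], 0.91)]
top tray [([251.0, 395.4], 0.65), ([221.6, 183.3], 0.58)]
top block_1_centre []
```

View pics/scene0.png

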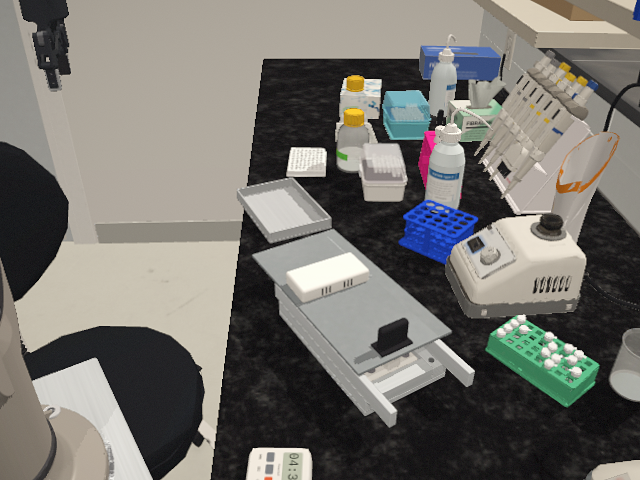

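View pics/top0.png

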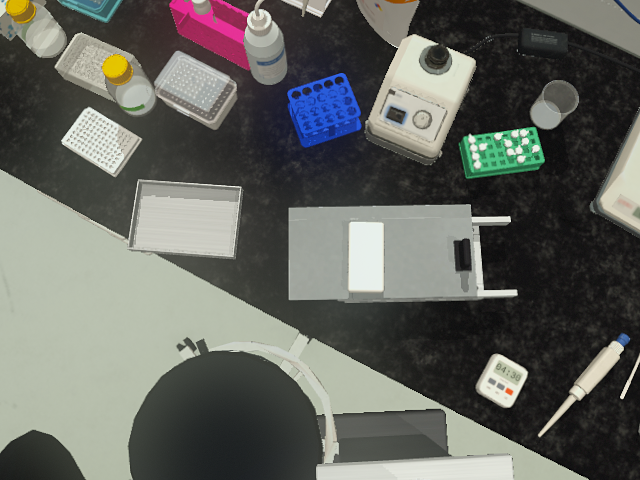

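The scene view shows the tray at (210,285), the cap on the plate at (277,328) and the handle at (335,392). The top view shows the tray at (218,186), the cap at (257,366), the plate at 289–472 across and the handle at (254,463). I'll measure these next.

```bash
cat > h.py <<'E'
from station import *
import numpy as np, cv2
from scipy.spatial.transform import Rotation as R
def rot(q): return R.from_quat([q[1],q[2],q[3],q[0]])
class Cam:
    def __init__(s,name):
        r=read_camera(name);s.name=name;s.img=r['color'];s.K=np.array(r['mtx']);s.k1=r['k1'];s.eye=np.array(r['eye']);s.R=rot(r['rotation']).as_matrix()
        s.D=np.array([s.k1,0,0,0.])
    def unproj(s,uv,z):  # uv (col,row)
        uv=np.asarray(uv,float).reshape(-1,1,2)
        # r is undistorted radius: x_d = x(1+k1 r^2) = cv2 model
        n=cv2.undistortPoints(uv,s.K,s.D)[:,0]
        d=np.c_[n[:,0],-n[:,1],-np.ones(len(n))]@s.R.T
        t=(z-s.eye[2])/d[:,2]
        return s.eye+d*t[:,None]
    def proj(s,P):
        p=(np.asarray(P,float).reshape(-1,3)-s.eye)@s.R
        p=p*[1,-1,-1]
        return cv2.projectPoints(p.reshape(-1,1,3),np.zeros(3),np.zeros(3),s.K,s.D)[0][:,0]
    def save(s,f): cv2.imwrite('pics/'+f,s.img[:,:,::-1])
def rect(pts):
    (c,(w,h),a)=cv2.minAreaRect((np.asarray(pts)[:,:2]*1000).astype(np.float32))
    return np.array(c)/1000,w,h,a
def maskrect(cam,mask,z):
    m=mask.astype(np.uint8);cs,_=cv2.findContours(m,cv2.RETR_EXTERNAL,cv2.CHAIN_APPROX_NONE)
    c=max(cs,key=cv2.contourArea)
    return rect(cam.unproj(c.reshape(-1,2),z))
E
python3 - <<'E'
from h import *
Z={'light_cap_centre':.081,'tray':.022,'shutter':.059,'shutter_handle':.095}
for n in('top','scene'):
    c=Cam(n)
    for q,z in Z.items():
        for d in silhouettes(n,q)[:2]:
            try: r=maskrect(c,d['mask'],z)
            except Exception as e: print(e);continue
            print(n,q,round(d['conf'],2),d['pixel'],d['mask'].sum(),r)
# manual plate corners from top
c=Cam('top')
print('plate',c.unproj([(289,208),(471,205),(289,299),(478,299)],.059))
print('tray',c.unproj([(138,181),(242,187),(130,249),(235,257)],.022))
E
```

```text
top light_cap_centre 0.97 [256.4, 367.7] 2479 (array([0.47503629, 0.06432582]), 55.07801818847656, 113.84465026855469, 86.22098541259766)
top light_cap_centre 0.63 [221.5, 184.0] 7948 (array([0.54996472, 0.34917151]), 177.0233917236328, 122.91124725341797, 83.15637969970703)
top tray 0.72 [220.5, 186.8] 7838 (array([0.56550165, 0.36352856]), 187.66949462890625, 128.55047607421875, 83.03521728515625)
top shutter 0.86 [248.8, 394.8] 14736 (array([0.48495837, 0.0361448 ]), 301.8057861328125, 154.06695556640625, 88.51113891601562)
top shutter_handle 0.8 [251.1, 395.8] 14777 (array([0.47821033, 0.03954046]), 289.9925231933594, 147.93624877929688, 88.45503234863281)
scene light_cap_centre 0.94 [275.9, 326.0] 2599 (array([0.46782861, 0.05369247]), 79.30685424804688, 121.89292907714844, 87.90437316894531)
scene tray 0.56 [211.1, 282.3] 3901 (array([0.55886371, 0.35294431]), 217.09918212890625, 135.07447814941406, 83.2590103149414)
scene shutter 0.81 [311.5, 355.5] 11294 (array([0.48328619, 0.0375341 ]), 302.0143127441406, 155.331298828125, 88.49198150634766)
scene shutter_handle 0.76 [310.3, 357.6] 11438 (array([ 0.4569845 , -0.00089247]), 281.49114990234375, 145.47824096679688, 88.34973907470703)
scene shutter_handle 0.16 [275.7, 327.7] 2557 (array([0.45773242, 0.03773217]), 75.5713882446289, 118.25949096679688, 86.30304718017578)
plate [[ 0.56449054  0.18298429  0.059     ]
 [ 0.55576078 -0.11605998  0.059     ]
 [ 0.41571708  0.18755185  0.059     ]
 [ 0.40113817 -0.11194087  0.059     ]]
tray [[0.63613674 0.44759893 0.022     ]
 [0.6159196  0.26524824 0.022     ]
 [0.51580558 0.45773012 0.022     ]
 [0.49406136 0.27841287 0.022     ]]
```

```bash
cat >> h.py <<'E'
def box(cx,cy,th,w,h,z0,z1,ox=0,oy=0):
    c,s=np.cos(th),np.sin(th);P=[]
    for z in(z0,z1):
        for a,b in((-1,-1),(1,-1),(1,1),(-1,1)):
            x,y=ox+a*w/2,oy+b*h/2;P.append((cx+c*x-s*y,cy+s*x+c*y,z))
    return np.array(P)
def drawbox(cam,img,P,col):
    p=cam.proj(P)
    for i in range(4):
        for a,b in((i,(i+1)%4),(i+4,(i+1)%4+4),(i,i+4)):
            cv2.line(img,tuple(int(round(v*16)) for v in p[a]),tuple(int(round(v*16)) for v in p[b]),col,1,cv2.LINE_AA,4)
E
python3 - <<'E'
from h import *
th=np.radians(-1.5);w=(.4752,.0648)
for n in('top','scene'):
    c=Cam(n);im=c.img[:,:,::-1].copy()
    drawbox(c,im,box(*w,th,.152,.300,.054,.059,.010,-.028),(0,0,255))
    drawbox(c,im,box(*w,th,.112,.056,.059,.081),(255,0,0))
    drawbox(c,im,box(*w,th,.044,.012,.059,.095,0,-.158),(0,255,255))
    drawbox(c,im,box(.5655,.3625,np.radians(-6.8),.124,.184,0,.022),(0,255,0))
    if n=='top':
        print(c.unproj([(297,147),(360,133),(372,147),(435,165),(250,160),(280,85)],0.0))
        crop=im[140:320,110:530];cv2.imwrite('pics/ov_top.png',cv2.resize(crop,None,fx=1.9,fy=1.9,interpolation=cv2.INTER_CUBIC))
    else:
        crop=im[160:440,220:500];cv2.imwrite('pics/ov_scene.png',cv2.resize(crop,None,fx=2.1,fy=2.1,interpolation=cv2.INTER_CUBIC))
E
```

```text
[[ 6.92994346e-01  1.69209062e-01  0.00000000e+00]
 [ 7.14480138e-01  5.50246439e-02  1.11022302e-16]
 [ 6.86680977e-01  3.51567011e-02  0.00000000e+00]
 [ 6.47763905e-01 -7.48074168e-02  0.00000000e+00]
 [ 6.72535956e-01  2.53764883e-01  0.00000000e+00]
 [ 8.16626574e-01  1.96778889e-01  0.00000000e+00]]
```

View pics/ov_top.png

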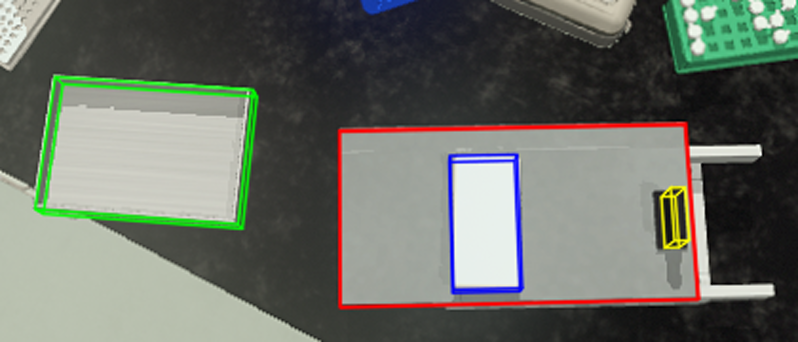

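View pics/ov_scene.png

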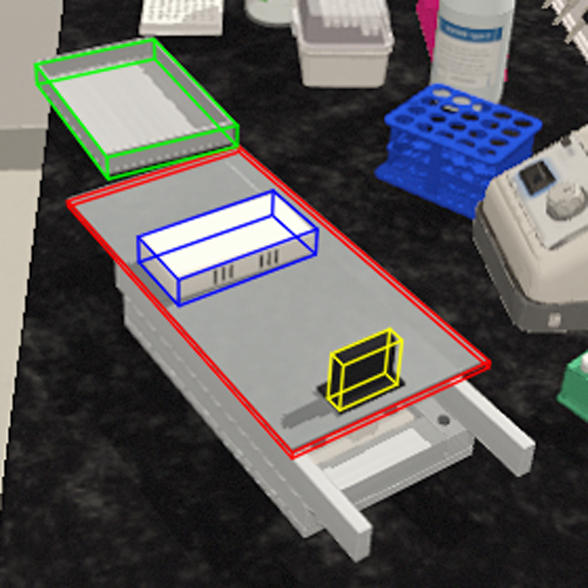

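Both overlays match (mould yaw about -1.5°, window at (0.475, 0.065)), except the handle, which looks a few mm off. I'll move above the cap first.

```bash
cat >> h.py <<'E'
TH=-1.5; W0=np.array([.4752,.0648]); DY=np.array([-np.sin(np.radians(TH)),np.cos(np.radians(TH))]); DX=np.array([DY[1],-DY[0]])
def mw(x,y): # mould xy -> world
    return W0+DX*x+DY*(y-.104)
def plan(*targets):
    o=get_obs();Rc=rot(o['tool_rot']);p=np.array(o['eef_pos'])
    print('t',round(o['t'],2),'pos',p.round(4),'yaw',np.degrees(np.arctan2(*Rc.as_matrix()[[1,0],0])).round(2),'tilt',Rc.as_matrix()[:,2].round(3),'w',round(o['gripper_width'],3),'F',np.round(o['contact_force'],1),'q',np.round(o['q'],2))
    for (x,y,z,yaw) in targets:
        a=np.radians(yaw);c,s=np.cos(a),np.sin(a)
        T=R.from_matrix(np.array([[c,s,0],[s,-c,0],[0,0,-1]]))
        d=Rc.inv().apply(np.array([x,y,z])-p)/.025
        r=np.degrees((Rc.inv()*T).as_rotvec())/10
        print('->',[list(d.round(2)),list(r.round(2))])
E
python3 - <<'E'
from h import *
plan((.475,.0645,.2,88.5),(.475,.0645,.133,88.5))
E
```

```text
t 1.35 pos [0.2578 0.6239 0.3039] yaw 67.55 tilt [ 0.  0. -1.] w 1.002 F [0.8 1.1 0. ] q [-1.29  0.48  0.02  1.56 -0.01  1.11 -0.08]
-> [[np.float64(-17.36), np.float64(16.57), np.float64(4.16)], [np.float64(0.0), np.float64(-0.0), np.float64(-2.09)]]
-> [[np.float64(-17.36), np.float64(16.57), np.float64(6.84)], [np.float64(0.0), np.float64(-0.0), np.float64(-2.09)]]
```

Emit:
{"name": "apply_moves", "arguments": {"moves": [[[-17.36, 16.57, 4.1], [0, 0, -2.1], 1], [[-17.36, 16.57, 4.1], [0, 0, -2.1], 1], [[-17.36, 16.57, 4.1], [0, 0, -2.1], 1], [[-17.36, 16.57, 4.1], [0, 0, -2.1], 1], [[-17.36, 16.57, 4.1], [0, 0, -2.1], 1], [[-17.36, 16.57, 4.1], [0, 0, -2.1], 1], [[-17.36, 16.57, 4.1], [0, 0, -2.1], 1], [[-17.36, 16.57, 4.1], [0, 0, -2.1], 1], [[-17.36, 16.57, 4.1], [0, 0, -2.1], 1], [[-17.36, 16.57, 4.1], [0, 0, -2.1], 1], [[-17.36, 16.57, 4.1], [0, 0, -2.1], 1], [[-17.36, 16.57, 4.1], [0, 0, -2.1], 1], [[-17.36, 16.57, 4.1], [0, 0, -2.1], 1], [[-17.36, 16.57, 4.1], [0, 0, -2.1], 1], [[-17.36, 16.57, 4.1], [0, 0, -2.1], 1], [[-17.36, 16.57, 4.1], [0, 0, -2.1], 1], [[-17.36, 16.57, 4.1], [0, 0, -2.1], 1]], "force": 40}}

```text
t: 3.48
eef_pos: [0.4749, 0.0646, 0.2014]
tool_rot: [-0.0, 0.716, 0.698, 0.0]
contact_force: [-0.6, 0.5, 0.3]
gripper_width: 1.0
```

Run:
```python
from h import *
plan((.475,.0645,.133,88.5))
```

```text
t 3.48 pos [0.4749 0.0646 0.2014] yaw 88.56 tilt [ 0.  0. -1.] w 1.0 F [-0.6  0.5  0.3] q [-0.4   0.3   0.16  2.12 -0.07  0.73  1.35]
-> [[np.float64(-0.01), np.float64(0.01), np.float64(2.74)], [np.float64(0.0), np.float64(-0.0), np.float64(0.01)]]
```

Emit:
{"name": "apply_moves", "arguments": {"moves": [[[0, 0, 1.4], [0, 0, 0], 1], [[0, 0, 2.2], [0, 0, 0], 1], [[0, 0, 2.7], [0, 0, 0], 1], [[0, 0, 2.7], [0, 0, 0], 0.2], [[0, 0, 2.7], [0, 0, 0], -0.3], [[0, 0, 2.7], [0, 0, 0], -0.3], [[0, 0, 2.7], [0, 0, 0], -0.3], [[0, 0, 2.7], [0, 0, 0], -0.3], [[0, 0, 2.7], [0, 0, 0], -0.3], [[0, 0, 2.7], [0, 0, 0], -0.3]]}}

```text
t: 4.72
eef_pos: [0.4754, 0.0647, 0.1347]
tool_rot: [0.0, 0.716, 0.698, 0.001]
contact_force: [-1.3, 0.1, 7.0]
gripper_width: 0.644
```

Run:
```python
from h import *
plan((.475,.0645,.18,88.5),(.6,.17,.18,0),(.632,.175,.076,0))
c=Cam('scene');c.save('s1.png')
```

```text
t 4.72 pos [0.4754 0.0647 0.1347] yaw 88.54 tilt [ 0.001  0.001 -1.   ] w 0.644 F [-1.3  0.1  7. ] q [-0.38  0.41  0.14  2.16 -0.1   0.58  1.38]
-> [[np.float64(-0.01), np.float64(-0.01), np.float64(-1.81)], [np.float64(0.01), np.float64(-0.0), np.float64(0.0)]]
-> [[np.float64(4.34), np.float64(4.88), np.float64(-1.8)], [np.float64(0.0), np.float64(-0.01), np.float64(8.85)]]
-> [[np.float64(4.57), np.float64(6.15), np.float64(2.36)], [np.float64(0.0), np.float64(-0.01), np.float64(8.85)]]
```

View pics/s1.png

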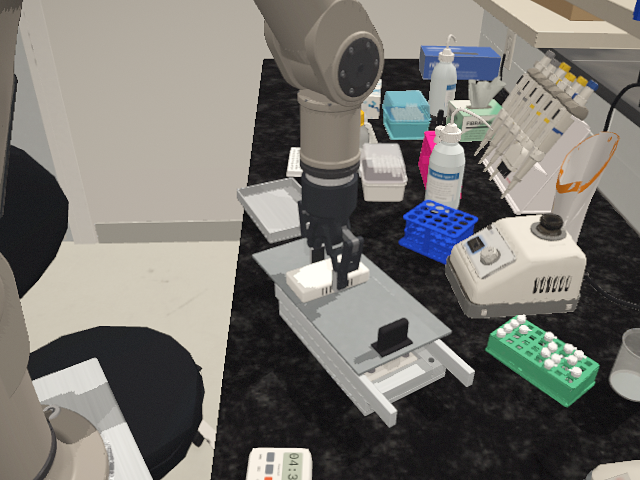

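Emit:
{"name": "apply_moves", "arguments": {"moves": [[[0, 0, -0.8], [0, 0, 0], -0.3], [[0, 0, -1.8], [0, 0, 0], -0.3], [[0, 0, -2.5], [0, 0, 0.5], -0.3], [[0.6, 0.8, -2.6], [0, 0, 1.5], -0.3], [[1.2, 1.6, -2.6], [0, 0, 2.5], -0.3], [[1.8, 2.4, -2.6], [0, 0, 3.5], -0.3], [[2.4, 3.2, -2.6], [0, 0, 4.5], -0.3], [[3.0, 4.0, -2.6], [0, 0, 5.5], -0.3], [[3.6, 4.8, -2.6], [0, 0, 6.5], -0.3], [[4.2, 5.6, -2.6], [0, 0, 7.5], -0.3], [[4.57, 6.15, -2.6], [0, 0, 8.4], -0.3], [[4.57, 6.15, -2.0], [0, 0, 8.85], -0.3], [[4.57, 6.15, -1.0], [0, 0, 8.85], -0.3], [[4.57, 6.15, 0], [0, 0, 8.85], -0.3], [[4.57, 6.15, 0.5], [0, 0, 8.85], -0.3]]}}

```text
t: 6.65
eef_pos: [0.6306, 0.175, 0.1199]
tool_rot: [0.0, 1.0, 0.001, -0.001]
contact_force: [0.5, 0.9, -1.1]
gripper_width: 0.65
```

Run:
```python
from h import *
plan((.632,.175,.078,0),(.632,.175,.18,0))
c=Cam('scene');c.save('s2.png')
```

```text
t 6.65 pos [0.6306 0.175  0.1199] yaw 0.07 tilt [-0.002 -0.001 -1.   ] w 0.65 F [ 0.5  0.9 -1.1] q [-0.68  0.7   0.45  1.76 -0.41  0.78 -0.02]
-> [[np.float64(0.06), np.float64(-0.0), np.float64(1.68)], [np.float64(0.0), np.float64(0.01), np.float64(0.01)]]
-> [[np.float64(0.05), np.float64(0.0), np.float64(-2.4)], [np.float64(0.0), np.float64(0.01), np.float64(0.01)]]
```

View pics/s2.png

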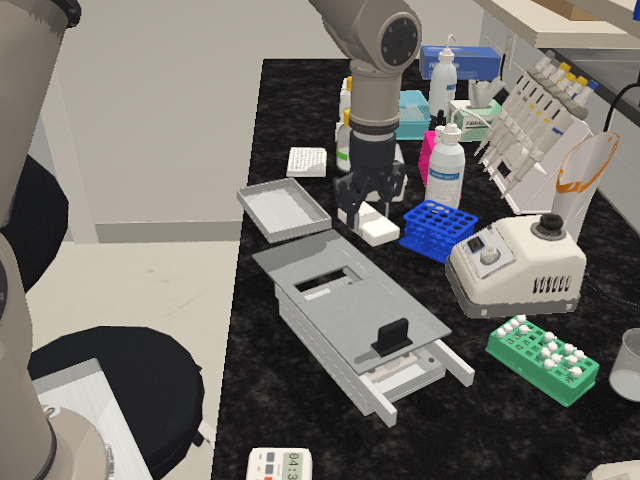

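Emit:
{"name": "apply_moves", "arguments": {"moves": [[[0, 0, 0.8], [0, 0, 0], -0.3], [[0, 0, 1.4], [0, 0, 0], -0.3], [[0, 0, 1.7], [0, 0, 0], -0.3], [[0, 0, 1.7], [0, 0, 0], -0.3], [[0, 0, 1.7], [0, 0, 0], 0.6], [[0, 0, 1.7], [0, 0, 0], 0.8], [[0, 0, 1.7], [0, 0, 0], 0.8], [[0, 0, 0.5], [0, 0, 0], 0.8], [[0, 0, -1.5], [0, 0, 0], 0.8], [[0, 0, -3.0], [0, 0, 0], 0.8]]}}

```text
t: 7.95
eef_pos: [0.6319, 0.1748, 0.1986]
tool_rot: [-0.0, 1.0, 0.0, 0.001]
contact_force: [0.3, 0.5, -0.3]
gripper_width: 0.899
```

Run:
```python
from h import *
for n in('top','scene'):
    c=Cam(n);c.save(n+'3.png')
    for q,z in(('light_cap_centre',.022),('tray',.022)):
        for d in silhouettes(n,q)[:2]: print(n,q,round(d['conf'],2),d['pixel'],maskrect(c,d['mask'],z))
h=mw(0,.104-.158);print(h,'mould',mw(0,0))
plan((*h,.2,88.5),(*h,.13,88.5))
```

```text
top tray 0.93 [213.4, 158.2] (array([0.57020935, 0.40308136]), 107.92776489257812, 128.28219604492188, 82.77261352539062)
scene light_cap_centre 0.76 [241.6, 371.2] (array([0.6264267 , 0.16446423]), 130.82907104492188, 60.73551559448242, 87.32536315917969)
scene tray 0.71 [212.9, 279.6] (array([0.558534 , 0.3533631]), 218.1087188720703, 137.5560760498047, 83.23423767089844)
[ 0.47106404 -0.09314586] mould [ 0.4724776  -0.03916436]
t 8.25 pos [0.6307 0.175  0.1954] yaw 0.06 tilt [-0.002 -0.    -1.   ] w 0.902 F [ 0.2 -0.3  0.2] q [-0.72  0.6   0.51  1.72 -0.36  0.91 -0.06]
-> [[np.float64(-6.4), np.float64(10.72), np.float64(-0.17)], [np.float64(-0.01), np.float64(0.01), np.float64(-8.84)]]
-> [[np.float64(-6.39), np.float64(10.72), np.float64(2.63)], [np.float64(-0.01), np.float64(0.01), np.float64(-8.84)]]
```

View pics/top3.png

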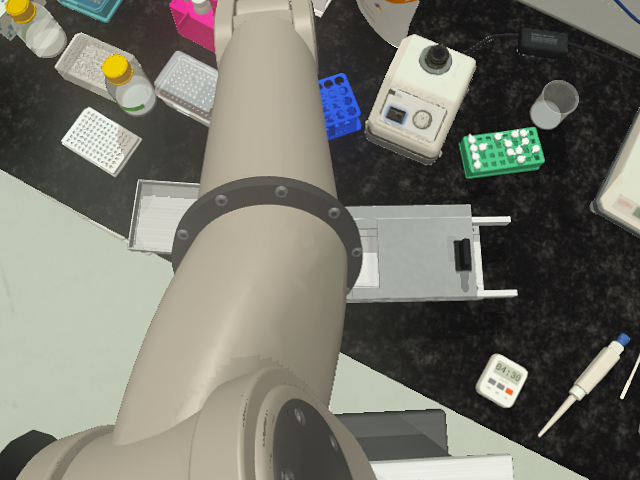

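Run:
```python
from h import *
out=[]
for n,(r0,c0) in(('top',(225,430)),('scene',(305,355))):
    c=Cam(n);im=c.img[:,:,::-1].copy();s=7
    cr=cv2.resize(im[r0:r0+60,c0:c0+60],None,fx=s,fy=s,interpolation=cv2.INTER_NEAREST)
    P=box(*W0,np.radians(TH),.044,.012,.059,.095,0,-.158)
    p=(c.proj(P)-[c0,r0]+.5)*s
    for i in range(4):
        for a,b in((i,(i+1)%4),(i+4,(i+1)%4+4),(i,i+4)):cv2.line(cr,tuple(p[a].astype(int)),tuple(p[b].astype(int)),(0,255,255),1)
    cr=cv2.convertScaleAbs(cr,alpha=2);out.append(cr[:, :395])
cv2.imwrite('pics/handle.png',np.hstack(out))
```

```text
(no output)
```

View pics/handle.png

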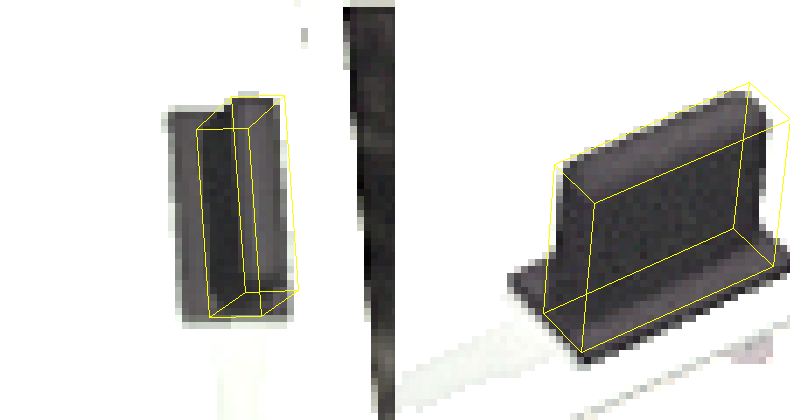

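The handle overlay is within about 2 mm. Next I move over the handle.

Emit:
{"name": "apply_moves", "arguments": {"moves": [[[-0.6, 1.1, -0.2], [0, 0, -0.9], 0.4], [[-1.2, 2.2, -0.2], [0, 0, -1.8], 0.4], [[-1.8, 3.3, -0.2], [0, 0, -2.7], 0.4], [[-2.5, 4.4, -0.2], [0, 0, -3.6], 0.4], [[-3.2, 5.5, -0.2], [0, 0, -4.5], 0.4], [[-4.0, 6.7, -0.2], [0, 0, -5.4], 0.4], [[-4.8, 7.9, -0.2], [0, 0, -6.3], 0.4], [[-5.6, 9.1, -0.2], [0, 0, -7.2], 0.2], [[-6.2, 10.2, -0.2], [0, 0, -8.1], 0.2], [[-6.4, 10.72, -0.2], [0, 0, -8.84], 0.2], [[-6.4, 10.72, -0.2], [0, 0, -8.84], 0.2], [[-6.4, 10.72, 0.3], [0, 0, -8.84], 0.2], [[-6.4, 10.72, 0.8], [0, 0, -8.84], 0.2]]}}

```text
t: 9.98
eef_pos: [0.4718, -0.0923, 0.1752]
tool_rot: [-0.0, 0.717, 0.698, -0.0]
contact_force: [0.4, -0.4, 0.4]
gripper_width: 0.596
```

Run:
```python
from h import *
h=mw(0,.104-.158);plan((*h,.143,88.5))
```

```text
t 9.97 pos [ 0.4718 -0.0923  0.1752] yaw 88.47 tilt [-0.001  0.    -1.   ] w 0.596 F [ 0.4 -0.4  0.4] q [-0.1   0.34  0.2   2.13 -0.11  0.67  1.71]
-> [[np.float64(-0.04), np.float64(-0.03), np.float64(1.29)], [np.float64(-0.0), np.float64(-0.0), np.float64(-0.0)]]
```

Emit:
{"name": "apply_moves", "arguments": {"moves": [[[0, 0, 0.7], [0, 0, 0], 0.2], [[0, 0, 1.27], [0, 0, 0], 0.2], [[0, 0, 1.27], [0, 0, 0], -0.5], [[0, 0, 1.27], [0, 0, 0], -1], [[0, 0, 1.27], [0, 0, 0], -1], [[0, 0, 1.27], [0, 0, 0], -1], [[0, 0, 1.27], [0, 0, 0], -1], [[0, 0, 1.27], [0, 0, 0], -1]]}}

```text
t: 10.98
eef_pos: [0.4719, -0.0928, 0.1449]
tool_rot: [0.0, 0.716, 0.698, 0.0]
contact_force: [-0.8, 4.3, 2.4]
gripper_width: 0.131
```

Run:
```python
from h import *
h=mw(0,.104-.158);plan((*h,.143,88.5))
```

```text
t 10.97 pos [ 0.4719 -0.0928  0.1449] yaw 88.47 tilt [ 0.001  0.001 -1.   ] w 0.131 F [-0.8  4.3  2.4] q [-0.09  0.4   0.18  2.15 -0.12  0.6   1.73]
-> [[np.float64(-0.01), np.float64(-0.03), np.float64(0.08)], [np.float64(0.0), np.float64(-0.0), np.float64(-0.0)]]
```

Emit:
{"name": "apply_moves", "arguments": {"moves": [[[-0.5, 0, 0], [0, 0, 0], -1], [[-1.0, 0, 0], [0, 0, 0], -1], [[-1.5, 0, 0], [0, 0, 0], -1], [[-1.9, 0, 0], [0, 0, 0], -1], [[-2.08, 0, 0], [0, 0, 0], -1], [[-2.08, 0, 0], [0, 0, 0], -1], [[-2.08, 0, 0], [0, 0, 0], -1]]}}

```text
t: 11.85
eef_pos: [0.4705, -0.1448, 0.1448]
tool_rot: [-0.0, 0.717, 0.698, 0.0]
contact_force: [0.6, 3.4, 6.1]
gripper_width: 0.13
```

Emit:
{"name": "apply_moves", "arguments": {"moves": [[[0, 0, 0], [0, 0, 0], -0.3], [[0, 0, 0], [0, 0, 0], 0.1], [[0, 0, 0], [0, 0, 0], 0.2], [[0, 0, -1], [0, 0, 0], 0.2], [[0, 0, -2.5], [0, 0, 0], 0.2], [[0, 0, -4], [0, 0, 0], 0.2], [[0, 0, -4.5], [0, 0, 0], 0.2]]}}

```text
t: 12.72
eef_pos: [0.4711, -0.1456, 0.2591]
tool_rot: [0.001, 0.717, 0.697, 0.001]
contact_force: [0.8, 0.1, 0.4]
gripper_width: 0.6
```

Run:
```python
from h import *
b=mw(0,.052);plan((*b,.2,-1.5),(*b,.1,-1.5))
for n in('top','scene'):
    c=Cam(n);c.save(n+'4.png')
    for q,z in(('block_1_centre',.05),('tray',.022),('shutter',.059),('shutter_window',.059)):
        for d in silhouettes(n,q)[:2]: print(n,q,round(d['conf'],2),d['pixel'],maskrect(c,d['mask'],z))
    if n=='scene':
      im=c.img[:,:,::-1].copy()
      drawbox(c,im,box(*mw(0,.052),np.radians(TH),.152,.300,.054,.059,.010,-.028),(0,0,255))
      drawbox(c,im,box(*mw(0,.052),np.radians(TH),.096,.044,.054,.059),(0,0,255))
      drawbox(c,im,box(*mw(0,.052),np.radians(TH),.020,.026,.026,.050),(0,255,0))
      cv2.imwrite('pics/ov4.png',cv2.resize(im[170:450,230:510],None,fx=2.1,fy=2.1,interpolation=cv2.INTER_CUBIC))
```

```text
t 12.72 pos [ 0.4711 -0.1456  0.2591] yaw 88.44 tilt [ 0.003 -0.    -1.   ] w 0.6 F [0.8 0.1 0.4] q [-0.03  0.23  0.23  2.04 -0.07  0.87  1.79]
-> [[np.float64(6.34), np.float64(-0.07), np.float64(2.36)], [np.float64(0.02), np.float64(-0.01), np.float64(8.99)]]
-> [[np.float64(6.34), np.float64(-0.08), np.float64(6.36)], [np.float64(0.02), np.float64(-0.01), np.float64(8.99)]]
top block_1_centre 0.86 [261.3, 393.9] (array([0.46895761, 0.01656596]), 32.53519058227539, 78.75741577148438, 87.21692657470703)
top tray 0.66 [221.2, 184.7] (array([0.56530328, 0.36390991]), 188.99014282226562, 130.0479736328125, 83.46794891357422)
top shutter 0.82 [250.2, 418.8] (array([ 0.4841684 , -0.01550317]), 299.04791259765625, 152.60745239257812, 88.50263977050781)
top shutter 0.52 [177.7, 293.6] (array([0.6177804 , 0.17199606]), 110.1734619140625, 62.28795623779297, 85.64116668701172)
top shutter_window 0.73 [252.1, 417.1] (array([ 0.4846048, -0.0153605]), 301.9751281738281, 154.7874298095703, 88.59307098388672)
scene tray 0.6 [210.0, 283.1] (array([0.55858716, 0.35179562]), 216.64727783203125, 134.43191528320312, 82.93668365478516)
scene tray 0.25 [325.4, 372.2] (array([0.51009506, 0.02003856]), 322.395263671875, 165.38699340820312, 88.298095703125)
scene shutter 0.57 [324.4, 376.6] (array([ 0.48286224, -0.01522717]), 301.2514343261719, 154.36624145507812, 88.19882202148438)
scene shutter_window 0.91 [324.1, 373.7] (array([ 0.48264578, -0.01464464]), 303.5103454589844, 156.50869750976562, 88.25424194335938)
```

View pics/ov4.png

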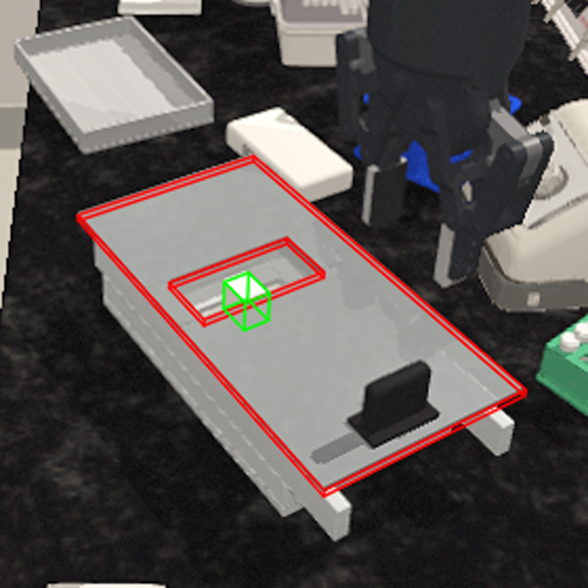

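View pics/top4.png

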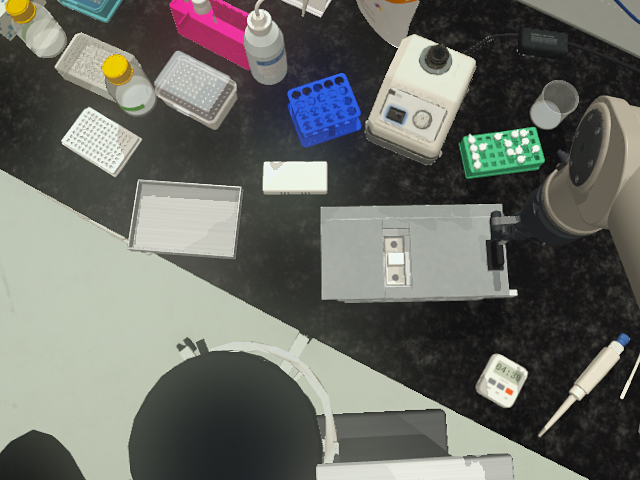

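Block 1 is present and the lug overlay lines up. The plate has moved about 52 mm, so it's at the stop. Now I grasp the lug.

Emit:
{"name": "apply_moves", "arguments": {"moves": [[[0.7, 0, 0.3], [0, 0, 1], 0.1], [[1.4, 0, 0.6], [0, 0, 2], 0.1], [[2.1, 0, 0.9], [0, 0, 3], 0.1], [[2.8, 0, 1.2], [0, 0, 4], 0.1], [[3.5, 0, 1.5], [0, 0, 5], 0.1], [[4.2, -0.03, 1.8], [0, 0, 6], 0.1], [[4.9, -0.05, 2.1], [0, 0, 7], 0.1], [[5.6, -0.07, 2.4], [0, 0, 8], 0.1], [[6.34, -0.07, 3], [0, 0, 8.99], 0.1], [[6.34, -0.07, 3], [0, 0, 8.99], 0.1], [[6.34, -0.07, 3], [0, 0, 8.99], 0.1]]}}

```text
t: 14.6
eef_pos: [0.4729, 0.0126, 0.1824]
tool_rot: [0.0, 1.0, -0.011, -0.0]
contact_force: [-0.5, -0.4, -0.1]
gripper_width: 0.546
```

Run:
```python
from h import *
b=mw(0,.052);plan((*b,.103,-1.5))
```

```text
t 14.6 pos [0.4729 0.0126 0.1824] yaw -1.28 tilt [-0. -0. -1.] w 0.546 F [-0.5 -0.4 -0.1] q [-0.51  0.34  0.42  2.16 -0.22  0.69  0.04]
-> [[np.float64(0.04), np.float64(-0.01), np.float64(3.17)], [np.float64(0.0), np.float64(-0.0), np.float64(0.02)]]
```

Emit:
{"name": "apply_moves", "arguments": {"moves": [[[0.02, 0, 1.2], [0, 0, 0], 0.1], [[0.02, 0, 2.2], [0, 0, 0], 0.1], [[0.02, 0, 2.8], [0, 0, 0], 0.1], [[0.02, 0, 3.15], [0, 0, 0], 0.1], [[0.02, 0, 3.15], [0, 0, 0], -0.4], [[0.02, 0, 3.15], [0, 0, 0], -1], [[0.02, 0, 3.15], [0, 0, 0], -1], [[0.02, 0, 3.15], [0, 0, 0], -1], [[0.02, 0, 3.15], [0, 0, 0], -1]], "force": 50}}

```text
t: 15.72
eef_pos: [0.4738, 0.0133, 0.1039]
tool_rot: [-0.0, 1.0, -0.013, 0.001]
contact_force: [-0.3, -0.6, 6.7]
gripper_width: 0.224
```

Run:
```python
from h import *
b=mw(0,.052);plan((*b,.103,-1.5))
```

```text
t 15.72 pos [0.4738 0.0133 0.1039] yaw -1.45 tilt [ 0.001  0.    -1.   ] w 0.224 F [-0.3 -0.6  6.7] q [-0.43  0.49  0.34  2.19 -0.32  0.51  0.13]
-> [[np.float64(0.0), np.float64(0.02), np.float64(0.04)], [np.float64(-0.0), np.float64(-0.01), np.float64(0.0)]]
```

Emit:
{"name": "apply_moves", "arguments": {"moves": [[[0, 0, -0.5], [0, 0, 0], -1], [[0, 0, -1.5], [0, 0, 0], -1], [[0, 0, -2.6], [0, 0, 0], -1], [[0, 0, -3.8], [0, 0, 0], -1], [[0, 0, -5], [0, 0, 0], -1], [[0, 0, -5], [0, 0, 0], -1]]}}

```text
t: 16.48
eef_pos: [0.4743, 0.0134, 0.2307]
tool_rot: [-0.001, 1.0, -0.013, 0.002]
contact_force: [-0.6, 0.7, -1.4]
gripper_width: 0.216
```

```bash
cat >> h.py <<'E'
def tray(x,y,c=(.5655,.3623),th=-6.7):
    a=np.radians(th);return np.array([c[0]+np.cos(a)*x-np.sin(a)*y,c[1]+np.sin(a)*x+np.cos(a)*y])
def seetray(name='top'):
    c=Cam(name)
    for d in silhouettes(name,'tray')[:2]: print(name,'tray',round(d['conf'],2),d['pixel'],d['mask'].sum(),maskrect(c,d['mask'],.022))
    return c
E
python3 - <<'E'
from h import *
for n in('top','scene'): seetray(n).save(n+'5.png')
plan((*tray(0,-.055),.2,-6.7),(*tray(0,-.055),.12,-6.7),(*tray(0,-.055),.099,-6.7))
E
```

```text
top tray 0.55 [221.6, 186.8] 7831 (array([0.56512476, 0.36352682]), 187.85414123535156, 128.28953552246094, 82.8608169555664)
scene tray 0.88 [211.2, 277.1] 3572 (array([0.55766974, 0.35224084]), 216.9821319580078, 131.90142822265625, 81.662841796875)
t 16.68 pos [0.4726 0.0133 0.2276] yaw -1.44 tilt [-0.002 -0.    -1.   ] w 0.216 F [-0.3 -0.6 -2. ] q [-0.56  0.26  0.47  2.13 -0.16  0.79 -0.02]
-> [[np.float64(3.17), np.float64(-11.86), np.float64(1.09)], [np.float64(0.0), np.float64(0.01), np.float64(0.53)]]
-> [[np.float64(3.17), np.float64(-11.86), np.float64(4.29)], [np.float64(0.0), np.float64(0.01), np.float64(0.53)]]
-> [[np.float64(3.17), np.float64(-11.86), np.float64(5.13)], [np.float64(0.0), np.float64(0.01), np.float64(0.53)]]
```

View pics/scene5.png

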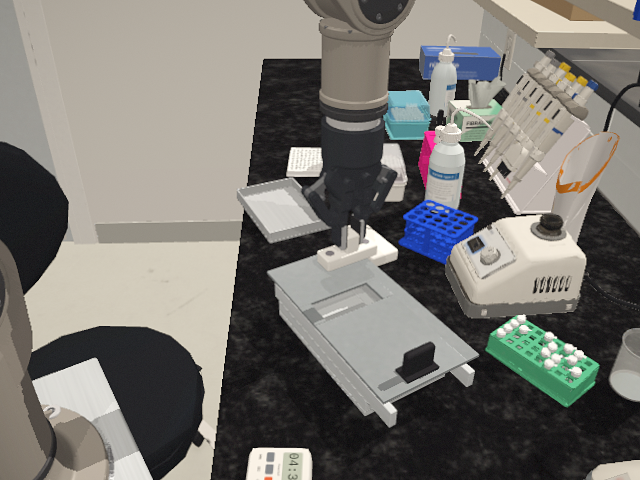

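Emit:
{"name": "apply_moves", "arguments": {"moves": [[[0.3, -1.3, 0], [0, 0, 0], -1], [[0.8, -3.0, 0], [0, 0, 0.1], -1], [[1.3, -4.9, 0], [0, 0, 0.2], -1], [[1.8, -6.8, 0], [0, 0, 0.3], -1], [[2.4, -8.7, 0.3], [0, 0, 0.4], -1], [[2.9, -10.6, 0.6], [0, 0, 0.5], -1], [[3.17, -11.86, 1.5], [0, 0, 0.53], -1], [[3.17, -11.86, 2.6], [0, 0, 0.53], -1], [[3.17, -11.86, 3.6], [0, 0, 0.53], -1], [[3.17, -11.86, 4.3], [0, 0, 0.53], -1], [[3.17, -11.86, 4.3], [0, 0, 0.53], -1]]}}

```text
t: 18.05
eef_pos: [0.5591, 0.3069, 0.1189]
tool_rot: [0.001, 0.998, -0.059, -0.002]
contact_force: [0.1, 0.1, -1.1]
gripper_width: 0.218
```

Run:
```python
from h import *
c=Cam('scene');c.save('s6.png')
plan((*tray(0,-.055),.099,-6.7))
```

```text
t 18.1 pos [0.5599 0.3073 0.1203] yaw -6.77 tilt [-0.001 -0.001 -1.   ] w 0.218 F [ 0.1  0.  -1.1] q [-0.84  0.66  0.34  1.79 -0.3   0.74 -0.46]
-> [[np.float64(-0.03), np.float64(-0.01), np.float64(0.85)], [np.float64(0.01), np.float64(0.01), np.float64(-0.01)]]
```

View pics/s6.png

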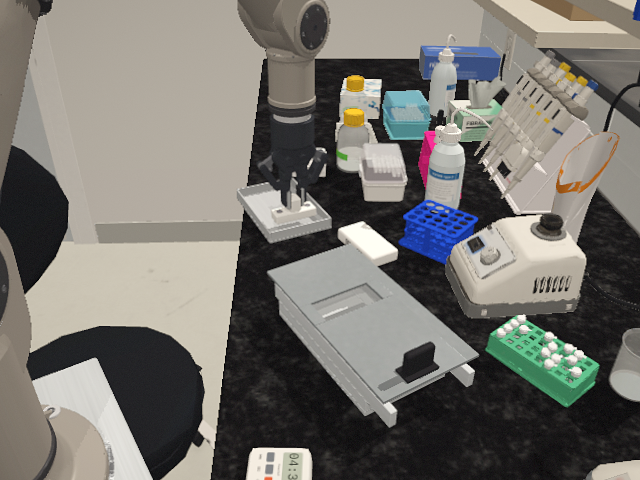

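Emit:
{"name": "apply_moves", "arguments": {"moves": [[[0, 0, 0.5], [0, 0, 0], -1], [[0, 0, 0.85], [0, 0, 0], -1], [[0, 0, 0.85], [0, 0, 0], -1], [[0, 0, 0.85], [0, 0, 0], -0.2], [[0, 0, 0.85], [0, 0, 0], 0], [[0, 0, 0.4], [0, 0, 0], 0.1], [[0, 0, -0.8], [0, 0, 0], 0.1], [[0, 0, -2.5], [0, 0, 0], 0.1], [[0, 0, -4.5], [0, 0, 0], 0.2]]}}

```text
t: 19.23
eef_pos: [0.5597, 0.3074, 0.235]
tool_rot: [0.0, 0.998, -0.059, -0.0]
contact_force: [0.1, 0.8, 0.6]
gripper_width: 0.596
```

Run:
```python
from h import *
for n in('scene',):
    c=Cam(n);c.save('s7.png')
h=mw(0,.052-.158);plan((*h,.2,88.5),(*h,.145,88.5))
```

```text
t 19.27 pos [0.563  0.3085 0.2426] yaw -6.8 tilt [ 0.008  0.006 -1.   ] w 0.597 F [2.  0.1 5.5] q [-0.89  0.5   0.4   1.73 -0.24  0.95 -0.52]
-> [[np.float64(-1.57), np.float64(18.47), np.float64(1.57)], [np.float64(0.01), np.float64(-0.07), np.float64(-9.53)]]
-> [[np.float64(-1.59), np.float64(18.49), np.float64(3.77)], [np.float64(0.01), np.float64(-0.07), np.float64(-9.53)]]
```

View pics/s7.png

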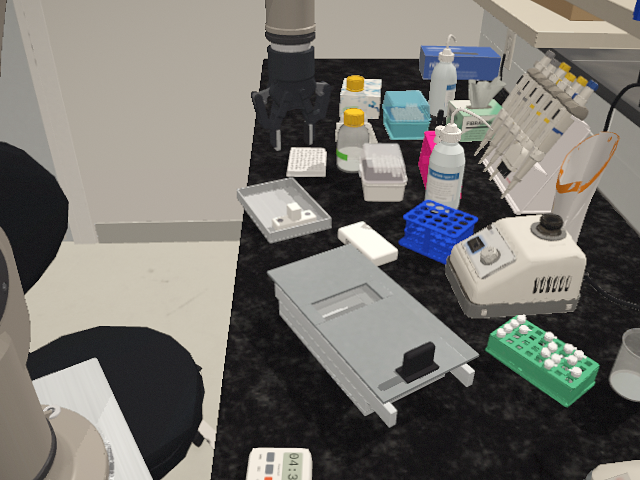

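Block 1 is in the tray. Back to the handle.

Emit:
{"name": "apply_moves", "arguments": {"moves": [[[-0.1, 1.5, 0], [0, 0, -0.9], 0.2], [[-0.3, 3.2, 0], [0, 0, -1.8], 0.2], [[-0.5, 5, 0], [0, 0, -2.7], 0.2], [[-0.7, 6.8, 0], [0, 0, -3.6], 0.2], [[-0.9, 8.6, 0], [0, 0, -4.5], 0.2], [[-1.1, 10.4, 0], [0, 0, -5.4], 0.2], [[-1.3, 12.2, 0], [0, 0, -6.3], 0.2], [[-1.4, 14, 0.5], [0, 0, -7.2], 0.2], [[-1.5, 15.8, 1], [0, 0, -8.1], 0.2], [[-1.55, 17.4, 1.6], [0, 0, -9.0], 0.2], [[-1.57, 18.47, 2.2], [0, 0, -9.53], 0.2], [[-1.57, 18.47, 2.5], [0, 0, -9.53], 0.2], [[-1.57, 18.47, 2.5], [0, 0, -9.53], 0.2]]}}

```text
t: 20.9
eef_pos: [0.4668, -0.1456, 0.1709]
tool_rot: [-0.0, 0.716, 0.698, 0.0]
contact_force: [-0.3, -0.3, -0.7]
gripper_width: 0.594
```

Run:
```python
from h import *
h=mw(0,.052-.158);plan((*h,.145,88.5))
```

```text
t 20.9 pos [ 0.4668 -0.1456  0.1709] yaw 88.51 tilt [-0.  0. -1.] w 0.594 F [-0.3 -0.3 -0.7] q [ 0.03  0.36  0.17  2.12 -0.1   0.67  1.82]
-> [[np.float64(0.02), np.float64(0.11), np.float64(1.03)], [np.float64(-0.0), np.float64(-0.0), np.float64(0.0)]]
```

Emit:
{"name": "apply_moves", "arguments": {"moves": [[[0.05, 0.1, 0.6], [0, 0, 0], 0.2], [[0.05, 0.1, 1.02], [0, 0, 0], 0.2], [[0.05, 0.1, 1.02], [0, 0, 0], -0.5], [[0.05, 0.1, 1.02], [0, 0, 0], -1], [[0.05, 0.1, 1.02], [0, 0, 0], -1], [[0.05, 0.1, 1.02], [0, 0, 0], -1], [[0.05, 0.1, 1.02], [0, 0, 0], -1], [[0.05, 0.1, 1.02], [0, 0, 0], -1], [[-0.4, 0.1, 1.02], [0, 0, 0], -1], [[-0.9, 0.1, 1.02], [0, 0, 0], -1], [[-1.4, 0.1, 1.02], [0, 0, 0], -1], [[-1.8, 0.1, 1.02], [0, 0, 0], -1], [[-2.03, 0.1, 1.02], [0, 0, 0], -1], [[-2.03, 0.1, 1.02], [0, 0, 0], -1], [[-2.03, 0.1, 1.02], [0, 0, 0], -1]], "force": 40}}

```text
t: 22.78
eef_pos: [0.4681, -0.1967, 0.1455]
tool_rot: [-0.0, 0.716, 0.698, 0.0]
contact_force: [-2.0, 3.0, 4.8]
gripper_width: 0.129
```

Emit:
{"name": "apply_moves", "arguments": {"moves": [[[0, 0, 0], [0, 0, 0], -0.3], [[0, 0, 0], [0, 0, 0], 0.1], [[0, 0, 0], [0, 0, 0], 0.2], [[0, 0, -1], [0, 0, 0], 0.2], [[0, 0, -2.5], [0, 0, 0], 0.2], [[0, 0, -4], [0, 0, 0], 0.2], [[0, 0, -4.5], [0, 0, 0], 0.2]]}}

```text
t: 23.65
eef_pos: [0.4689, -0.1975, 0.26]
tool_rot: [0.002, 0.716, 0.698, 0.001]
contact_force: [0.6, 0.5, 0.2]
gripper_width: 0.598
```

```bash
cat >> h.py <<'E'
def look(k,j,tag):
    """overlay: shutter at joint j, cavity k y"""
    wy=.104-j
    for n in('top','scene'):
        c=Cam(n)
        for q,z in(('block_1_centre',.05),('shutter',.059),('tray',.022)):
            for d in silhouettes(n,q)[:2]: print(n,q,round(d['conf'],2),np.round(d['pixel']),maskrect(c,d['mask'],z))
        im=c.img[:,:,::-1].copy()
        if n=='scene':
          drawbox(c,im,box(*mw(0,wy),np.radians(TH),.152,.300,.054,.059,.010,-.028),(0,0,255))
          drawbox(c,im,box(*mw(0,wy),np.radians(TH),.096,.044,.054,.059),(0,0,255))
          drawbox(c,im,box(*mw(0,k),np.radians(TH),.020,.026,.026,.050),(0,255,0))
        b=im[170:450,220:500] if n=='scene' else im[140:340,120:540]
        cv2.imwrite(f'pics/{tag}_{n}.png',cv2.resize(b,None,fx=1.9,fy=1.9,interpolation=cv2.INTER_CUBIC))
E
python3 - <<'E'
from h import *
look(0,.104,'l2')
b=mw(0,0);print(b);plan((*b,.18,-1.5))
E
```

```text
top block_1_centre 0.86 [220. 215.] (array([0.55160529, 0.30246732]), 36.07938766479492, 79.51888275146484, 81.94766998291016)
top shutter 0.95 [249. 450.] (array([ 0.48302429, -0.06696953]), 300.79083251953125, 152.4832000732422, 88.57058715820312)
top shutter 0.38 [254. 437.] (array([ 0.48025845, -0.05488222]), 327.67779541015625, 160.324462890625, 88.93792724609375)
top tray 0.96 [222. 179.] (array([0.56510876, 0.36329312]), 189.27175903320312, 130.36099243164062, 83.4153060913086)
scene block_1_centre 0.77 [219. 293.] (array([0.53360376, 0.27686392]), 79.35266876220703, 81.73546600341797, 80.02204132080078)
scene block_1_centre 0.26 [348. 400.] (array([ 0.48787415, -0.05956544]), 307.4335632324219, 159.045654296875, 88.65804290771484)
scene tray 0.66 [205. 275.] (array([0.5585658 , 0.35417188]), 221.06802368164062, 136.0703582763672, 83.83024597167969)
scene tray 0.66 [218. 293.] (array([0.55536743, 0.31893701]), 81.010009765625, 87.35163879394531, 83.7386474609375)
[ 0.4724776  -0.03916436]
t 24.05 pos [ 0.4675 -0.1969  0.2567] yaw 88.55 tilt [-0.002  0.    -1.   ] w 0.602 F [ 0.4  0.2 -0.1] q [ 0.1   0.26  0.21  2.01 -0.07  0.88  1.89]
-> [[np.float64(6.31), np.float64(0.05), np.float64(3.07)], [np.float64(-0.01), np.float64(0.01), np.float64(9.0)]]
```

View pics/l2_scene.png

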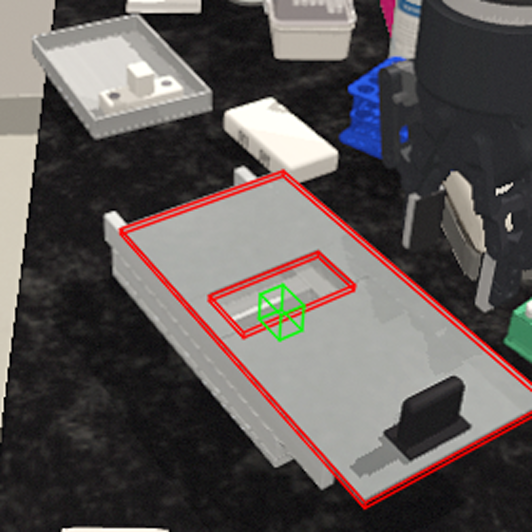

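View pics/l2_top.png

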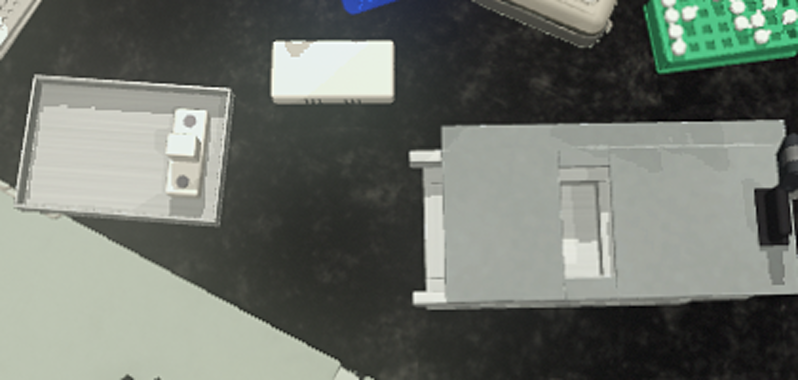

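Cavity 2 is empty: there's no lug or holes in the window, only lit cavity floor. So I slide on to the last stop.

Run:
```python
from h import *
h=mw(0,-.158);plan((*h,.145,88.5))
```

```text
t 24.05 pos [ 0.4675 -0.1969  0.2567] yaw 88.55 tilt [-0.002  0.    -1.   ] w 0.602 F [ 0.4  0.2 -0.1] q [ 0.1   0.26  0.21  2.01 -0.07  0.88  1.89]
-> [[np.float64(-0.01), np.float64(0.04), np.float64(4.47)], [np.float64(-0.01), np.float64(-0.0), np.float64(0.0)]]
```

Emit:
{"name": "apply_moves", "arguments": {"moves": [[[0.02, 0, 1.5], [0, 0, 0], 0.2], [[0.02, 0, 3], [0, 0, 0], 0.2], [[0.02, 0, 4], [0, 0, 0], 0.2], [[0.02, 0, 4.5], [0, 0, 0], 0.2], [[0.02, 0, 4.5], [0, 0, 0], -0.5], [[0.02, 0, 4.5], [0, 0, 0], -1], [[0.02, 0, 4.5], [0, 0, 0], -1], [[0.02, 0, 4.5], [0, 0, 0], -1], [[0.02, 0, 4.5], [0, 0, 0], -1], [[0.02, 0, 4.5], [0, 0, 0], -1], [[-0.4, 0, 4.5], [0, 0, 0], -1], [[-0.9, 0, 4.5], [0, 0, 0], -1], [[-1.4, 0, 4.5], [0, 0, 0], -1], [[-1.8, 0, 4.5], [0, 0, 0], -1], [[-2.05, 0, 4.5], [0, 0, 0], -1], [[-2.05, 0, 4.5], [0, 0, 0], -1], [[-2.05, 0, 4.5], [0, 0, 0], -1]]}}

```text
t: 26.18
eef_pos: [0.4672, -0.2485, 0.1462]
tool_rot: [0.001, 0.716, 0.698, 0.0]
contact_force: [-0.3, 0.7, 7.2]
gripper_width: 0.127
```

Emit:
{"name": "apply_moves", "arguments": {"moves": [[[0, 0, 0], [0, 0, 0], -0.3], [[0, 0, 0], [0, 0, 0], 0.1], [[0, 0, 0], [0, 0, 0], 0.2], [[0, 0, -1], [0, 0, 0], 0.2], [[0, 0, -2.5], [0, 0, 0], 0.2], [[0, 0, -4], [0, 0, 0], 0.2], [[0, 0, -4.5], [0, 0, 0], 0.2], [[0, 0, -4.5], [0, 0, 0], 0.2]]}}

```text
t: 27.18
eef_pos: [0.4668, -0.2484, 0.2581]
tool_rot: [0.0, 0.716, 0.698, 0.0]
contact_force: [0.6, -0.1, 0.0]
gripper_width: 0.602
```

Run:
```python
from h import *
look(-.052,.156,'l3')
b=mw(0,-.052);print(b);plan((*b,.18,-1.5))
```

```text
top block_1_centre 0.72 [220. 216.] (array([0.55224689, 0.30239639]), 35.42658615112305, 78.67964935302734, 83.80824279785156)
top shutter 0.58 [249. 486.] (array([ 0.48131024, -0.11922931]), 301.31219482421875, 153.07626342773438, 88.47576904296875)
top tray 0.84 [220. 177.] (array([0.56565698, 0.3633429 ]), 187.4654083251953, 128.745361328125, 83.12525177001953)
scene block_1_centre 0.77 [216. 292.] (array([0.5305918 , 0.27737024]), 74.2087173461914, 81.95622253417969, 86.22696685791016)
scene shutter 0.85 [373. 422.] (array([ 0.47958893, -0.11865591]), 302.14129638671875, 154.62571716308594, 88.30428314208984)
scene tray 0.95 [205. 277.] (array([0.55853333, 0.35291101]), 215.74472045898438, 135.59202575683594, 83.95685577392578)
[ 0.4711164  -0.09114654]
t 27.57 pos [ 0.4665 -0.2482  0.2572] yaw 88.55 tilt [-0.001  0.    -1.   ] w 0.604 F [ 0.2 -0.   0.3] q [ 0.19  0.29  0.22  1.96 -0.08  0.89  1.99]
-> [[np.float64(6.28), np.float64(0.03), np.float64(3.09)], [np.float64(-0.01), np.float64(0.0), np.float64(9.0)]]
```

View pics/l3_scene.png

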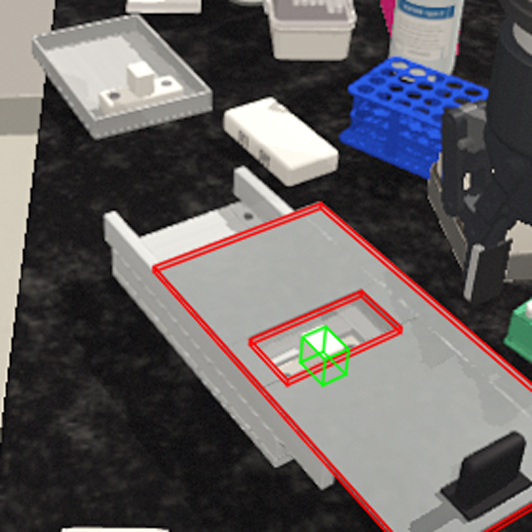

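View pics/l3_top.png

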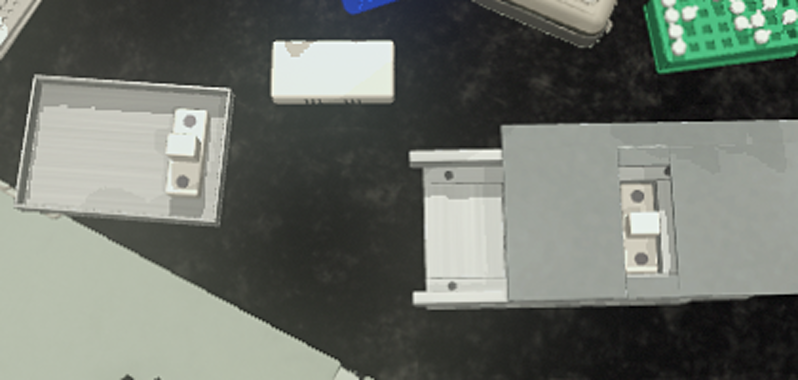

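Block 3 is present and its lug lines up with the overlay. Going in to grasp it.

Emit:
{"name": "apply_moves", "arguments": {"moves": [[[0.7, 0, 0.3], [0, 0, 1], 0.1], [[1.4, 0, 0.6], [0, 0, 2], 0.1], [[2.1, 0, 0.9], [0, 0, 3], 0.1], [[2.8, 0, 1.2], [0, 0, 4], 0.1], [[3.5, 0, 1.5], [0, 0, 5], 0.1], [[4.2, 0.02, 1.8], [0, 0, 6], 0.1], [[4.9, 0.02, 2.1], [0, 0, 7], 0.1], [[5.6, 0.03, 2.4], [0, 0, 8], 0.1], [[6.28, 0.03, 3], [0, 0, 9], 0.1], [[6.28, 0.03, 3], [0, 0, 9], 0.1], [[6.28, 0.03, 3], [0, 0, 9], 0.1]]}}

```text
t: 28.95
eef_pos: [0.4716, -0.0921, 0.1832]
tool_rot: [0.0, 1.0, -0.011, 0.0]
contact_force: [-0.2, -0.0, 0.2]
gripper_width: 0.548
```

Run:
```python
from h import *
b=mw(0,-.052);plan((*b,.103,-1.5))
```

```text
t 28.95 pos [ 0.4716 -0.0921  0.1832] yaw -1.28 tilt [ 0. -0. -1.] w 0.548 F [-0.2 -0.   0.2] q [-0.31  0.35  0.45  2.14 -0.23  0.69  0.27]
-> [[np.float64(-0.02), np.float64(-0.04), np.float64(3.21)], [np.float64(0.0), np.float64(-0.0), np.float64(0.02)]]
```

Emit:
{"name": "apply_moves", "arguments": {"moves": [[[-0.02, -0.05, 1.2], [0, 0, 0], 0.1], [[-0.02, -0.05, 2.2], [0, 0, 0], 0.1], [[-0.02, -0.05, 2.8], [0, 0, 0], 0.1], [[-0.02, -0.05, 3.18], [0, 0, 0], 0.1], [[-0.02, -0.05, 3.18], [0, 0, 0], -0.4], [[-0.02, -0.05, 3.18], [0, 0, 0], -1], [[-0.02, -0.05, 3.18], [0, 0, 0], -1], [[-0.02, -0.05, 3.18], [0, 0, 0], -1], [[-0.02, -0.05, 3.18], [0, 0, 0], -1], [[-0.02, -0.05, 2.6], [0, 0, 0], -1], [[-0.02, -0.05, 1.6], [0, 0, 0], -1], [[-0.02, -0.05, 0.5], [0, 0, 0], -1], [[-0.02, -0.05, -0.7], [0, 0, 0], -1], [[-0.02, -0.05, -1.8], [0, 0, 0], -1], [[-0.02, -0.05, -1.8], [0, 0, 0], -1]], "force": 50}}

```text
t: 30.82
eef_pos: [0.472, -0.0902, 0.2302]
tool_rot: [-0.0, 1.0, -0.013, 0.002]
contact_force: [-0.2, 0.2, 0.1]
gripper_width: 0.218
```

Run:
```python
from h import *
for n in('top','scene'): seetray(n).save(n+'8.png')
plan((*tray(0,.04),.2,-6.7),(*tray(0,.04),.12,-6.7))
```

```text
top tray 0.81 [220.8, 180.2] 6947 (array([0.5646402 , 0.36381622]), 188.01841735839844, 129.32374572753906, 82.77397918701172)
scene tray 0.84 [203.9, 277.1] 3346 (array([0.55900934, 0.35295721]), 220.6194305419922, 137.57501220703125, 83.04727935791016)
t 31.02 pos [ 0.4703 -0.0899  0.2271] yaw -1.44 tilt [-0.002  0.    -1.   ] w 0.222 F [ 0.6 -0.1 -0.9] q [-0.36  0.27  0.5   2.11 -0.18  0.8   0.22]
-> [[np.float64(3.5), np.float64(-19.77), np.float64(1.08)], [np.float64(0.0), np.float64(0.01), np.float64(0.53)]]
-> [[np.float64(3.51), np.float64(-19.77), np.float64(4.28)], [np.float64(0.0), np.float64(0.01), np.float64(0.53)]]
```

View pics/scene8.png

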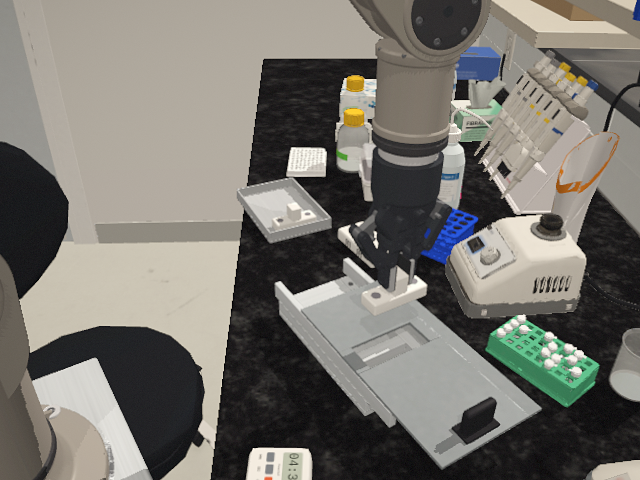

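Emit:
{"name": "apply_moves", "arguments": {"moves": [[[0.3, -1.5, 0], [0, 0, 0], -1], [[0.6, -3.3, 0], [0, 0, 0.1], -1], [[0.9, -5.2, 0], [0, 0, 0.15], -1], [[1.3, -7.2, 0], [0, 0, 0.2], -1], [[1.6, -9.2, 0], [0, 0, 0.25], -1], [[2.0, -11.2, 0], [0, 0, 0.3], -1], [[2.3, -13.2, 0], [0, 0, 0.35], -1], [[2.7, -15.2, 0], [0, 0, 0.4], -1], [[3.0, -17.2, 0.2], [0, 0, 0.45], -1], [[3.3, -19, 0.6], [0, 0, 0.5], -1], [[3.5, -19.77, 1.5], [0, 0, 0.53], -1], [[3.5, -19.77, 2.6], [0, 0, 0.53], -1], [[3.5, -19.77, 3.6], [0, 0, 0.53], -1], [[3.5, -19.77, 4.2], [0, 0, 0.53], -1], [[3.5, -19.77, 4.2], [0, 0, 0.53], -1]]}}

```text
t: 32.9
eef_pos: [0.5702, 0.4011, 0.121]
tool_rot: [0.001, 0.998, -0.059, -0.001]
contact_force: [-0.5, -0.5, -1.0]
gripper_width: 0.226
```

Run:
```python
from h import *
c=Cam('scene');c.save('s9.png')
plan((*tray(0,.04),.099,-6.7))
```

```text
t 32.95 pos [0.5709 0.4015 0.1224] yaw -6.77 tilt [-0.001 -0.001 -1.   ] w 0.224 F [ 0.6  0.2 -0.5] q [-0.92  0.73  0.33  1.64 -0.29  0.82 -0.59]
-> [[np.float64(-0.03), np.float64(-0.02), np.float64(0.94)], [np.float64(0.0), np.float64(0.0), np.float64(-0.01)]]
```

View pics/s9.png

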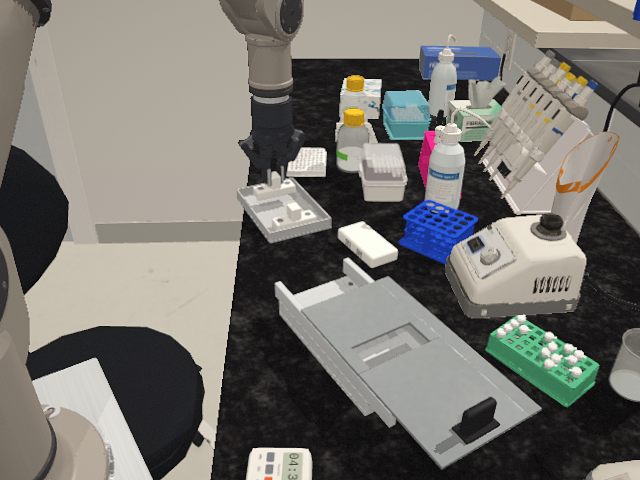

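Emit:
{"name": "apply_moves", "arguments": {"moves": [[[0, 0, 0.5], [0, 0, 0], -1], [[0, 0, 0.93], [0, 0, 0], -1], [[0, 0, 0.93], [0, 0, 0], -1], [[0, 0, 0.93], [0, 0, 0], -0.2], [[0, 0, 0.93], [0, 0, 0], 0], [[0, 0, 0.4], [0, 0, 0], 0.1], [[0, 0, -0.8], [0, 0, 0], 0.1], [[0, 0, -2.5], [0, 0, 0], 0.1], [[0, 0, -4.5], [0, 0, 0], 0.2], [[0, 0, -4.5], [0, 0, 0], 0.2]]}}

```text
t: 34.2
eef_pos: [0.5734, 0.4027, 0.2417]
tool_rot: [-0.003, 0.998, -0.059, 0.004]
contact_force: [0.9, -0.3, -0.6]
gripper_width: 0.598
```

Run:
```python
from h import *
c=Cam('scene');c.save('s10.png')
h=mw(0,-.052-.158);print(h);plan((*h,.22,88.5))
```

```text
[ 0.46698044 -0.2490924 ]
t 34.25 pos [0.5721 0.4022 0.2389] yaw -6.76 tilt [ 0.004  0.004 -1.   ] w 0.599 F [-1.  -1.1 -0.9] q [-0.95  0.6   0.38  1.57 -0.25  1.01 -0.62]
-> [[np.float64(-1.11), np.float64(26.37), np.float64(0.64)], [np.float64(-0.0), np.float64(-0.04), np.float64(-9.53)]]
```

View pics/s10.png

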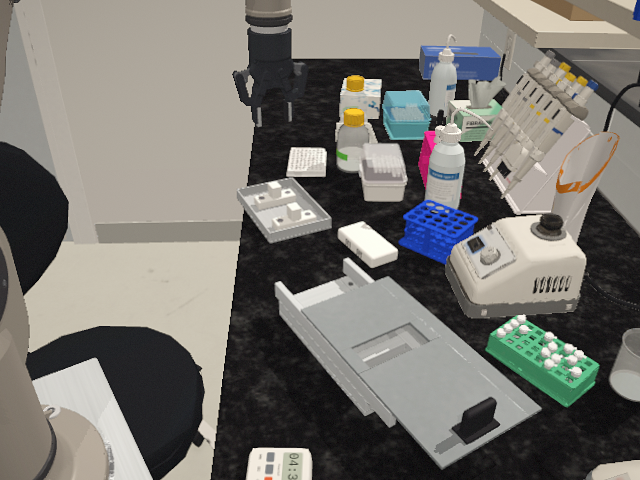

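Emit:
{"name": "apply_moves", "arguments": {"moves": [[[-0.1, 1.6, 0], [0, 0, -0.7], 0.2], [[-0.2, 3.4, 0], [0, 0, -1.4], 0.2], [[-0.3, 5.4, 0], [0, 0, -2.1], 0.2], [[-0.4, 7.4, 0], [0, 0, -2.8], 0.2], [[-0.45, 9.4, 0], [0, 0, -3.5], 0.2], [[-0.5, 11.4, 0], [0, 0, -4.2], 0.2], [[-0.6, 13.4, 0], [0, 0, -4.9], 0.2], [[-0.7, 15.4, 0], [0, 0, -5.6], 0.2], [[-0.8, 17.4, 0], [0, 0, -6.3], 0.2], [[-0.9, 19.4, 0], [0, 0, -7.0], 0.2], [[-0.95, 21.4, 0], [0, 0, -7.7], 0.2], [[-1.0, 23.4, 0.5], [0, 0, -8.4], 0.2], [[-1.1, 25, 1], [0, 0, -9], 0.2], [[-1.1, 26.37, 2], [0, 0, -9.53], 0.2], [[-1.1, 26.37, 2.5], [0, 0, -9.53], 0.2], [[-1.1, 26.37, 2.5], [0, 0, -9.53], 0.2], [[-1.1, 26.37, 2.5], [0, 0, -9.53], 0.2]], "force": 40}}

```text
t: 36.38
eef_pos: [0.4668, -0.2484, 0.1732]
tool_rot: [-0.0, 0.715, 0.699, 0.0]
contact_force: [0.2, -0.2, -0.1]
gripper_width: 0.601
```

Run:
```python
from h import *
h=mw(0,-.052-.158);plan((*h,.145,88.5),(*h,.1465,88.5))
```

```text
t 36.38 pos [ 0.4668 -0.2484  0.1732] yaw 88.64 tilt [ 0.     0.001 -1.   ] w 0.601 F [ 0.2 -0.2 -0.1] q [ 0.21  0.41  0.2   2.03 -0.12  0.71  2.03]
-> [[np.float64(-0.03), np.float64(0.01), np.float64(1.13)], [np.float64(0.0), np.float64(-0.0), np.float64(0.01)]]
-> [[np.float64(-0.03), np.float64(0.01), np.float64(1.07)], [np.float64(0.0), np.float64(-0.0), np.float64(0.01)]]
```

Emit:
{"name": "apply_moves", "arguments": {"moves": [[[0, 0, 0.6], [0, 0, 0], 0.2], [[0, 0, 1.08], [0, 0, 0], 0.2], [[0, 0, 1.08], [0, 0, 0], -0.5], [[0, 0, 1.08], [0, 0, 0], -1], [[0, 0, 1.08], [0, 0, 0], -1], [[0, 0, 1.08], [0, 0, 0], -1], [[0, 0, 1.08], [0, 0, 0], -1], [[0, 0, 1.08], [0, 0, 0], -1], [[0.5, 0, 1.08], [0, 0, 0], -1], [[1.2, 0, 1.08], [0, 0, 0], -1], [[2, 0, 1.08], [0, 0, 0], -1], [[2.8, 0, 1.08], [0, 0, 0], -1], [[3.6, 0, 1.08], [0, 0, 0], -1], [[4.4, 0, 1.08], [0, 0, 0], -1], [[5.2, 0, 1.08], [0, 0, 0], -1], [[5.8, 0, 1.08], [0, 0, 0], -1], [[6.25, 0, 1.08], [0, 0, 0], -1], [[6.25, 0, 1.08], [0, 0, 0], -1], [[6.25, 0, 1.08], [0, 0, 0], -1]]}}

```text
t: 38.75
eef_pos: [0.4704, -0.0928, 0.146]
tool_rot: [-0.0, 0.716, 0.698, 0.0]
contact_force: [2.2, 4.1, -0.5]
gripper_width: 0.132
```

Emit:
{"name": "apply_moves", "arguments": {"moves": [[[0, 0, 0], [0, 0, 0], -0.3], [[0, 0, 0], [0, 0, 0], 0.1], [[0, 0, 0], [0, 0, 0], 0.2], [[0, 0, -1], [0, 0, 0], 0.2], [[0, 0, -2.5], [0, 0, 0], 0.2], [[0, 0, -4], [0, 0, 0], 0.2], [[0, 0, -4.5], [0, 0, 0], 0.2], [[0, 0, -4.5], [0, 0, 0], 0.2]]}}

```text
t: 39.75
eef_pos: [0.4702, -0.0936, 0.2586]
tool_rot: [0.0, 0.716, 0.698, 0.0]
contact_force: [0.0, -0.5, -0.1]
gripper_width: 0.603
```

Run:
```python
from h import *
look(.104,.0,'l4')
for n in('top','scene'):
    c=Cam(n)
    for d in silhouettes(n,'light_cap_centre')[:2]: print(n,'cap',round(d['conf'],2),np.round(d['pixel']),maskrect(c,d['mask'],.022))
plan((.632,.175,.18,0))
```

```text
top block_1_centre 0.7 [218. 217.] (array([0.55164923, 0.30271188]), 35.39980697631836, 79.6703872680664, 83.20470428466797)
top block_1_centre 0.16 [219. 162.] (array([0.5618064 , 0.39315918]), 39.74543762207031, 79.22533416748047, 84.11396026611328)
top shutter 0.62 [253. 386.] (array([0.48528186, 0.03622501]), 299.565673828125, 154.99026489257812, 88.78380584716797)
scene block_1_centre 0.64 [216. 294.] (array([0.5318476, 0.2765863]), 76.2242431640625, 86.05622100830078, 85.20985412597656)
scene shutter 0.88 [303. 353.] (array([0.48374826, 0.03687007]), 301.15057373046875, 154.4806365966797, 88.45349884033203)
scene tray 0.83 [209. 280.] (array([0.55879962, 0.35217361]), 217.69302368164062, 134.5047149658203, 83.53158569335938)
top cap 0.8 [177. 295.] (array([0.62973889, 0.17329659]), 110.22357177734375, 61.62855529785156, 87.23583221435547)
scene cap 0.85 [238. 367.] (array([0.62614026, 0.16503085]), 132.24366760253906, 60.56270217895508, 86.9312744140625)
t 40.35 pos [ 0.4701 -0.0935  0.2582] yaw 88.55 tilt [-0.  0. -1.] w 0.598 F [-0.5  0.1 -0.3] q [-0.12  0.21  0.22  2.07 -0.06  0.87  1.67]
-> [[np.float64(10.9), np.float64(6.2), np.float64(3.13)], [np.float64(-0.0), np.float64(0.0), np.float64(8.85)]]
```

View pics/l4_scene.png

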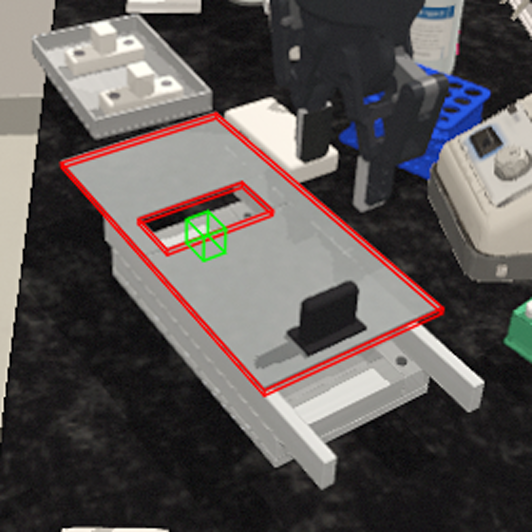

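View pics/l4_top.png

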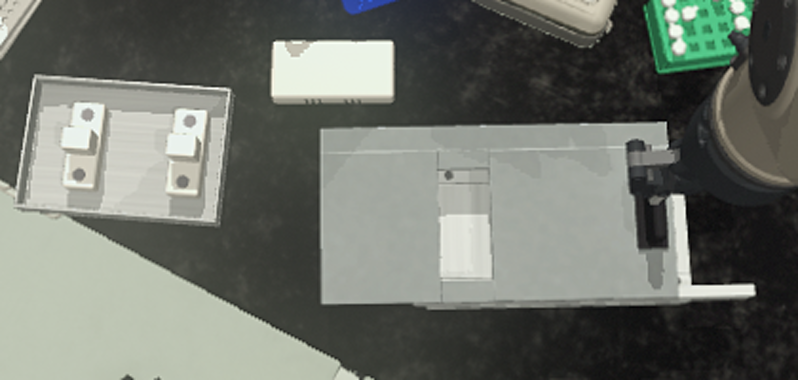

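The shutter is back at the first stop and the cap hasn't moved since I released it. Next I regrasp the cap at the same relative pose.

Emit:
{"name": "apply_moves", "arguments": {"moves": [[[1, 0.6, 0], [0, 0, 0.9], 0.8], [[2.1, 1.2, 0], [0, 0, 1.8], 0.8], [[3.2, 1.8, 0], [0, 0, 2.7], 0.8], [[4.3, 2.4, 0], [0, 0, 3.6], 0.8], [[5.4, 3, 0.3], [0, 0, 4.5], 0.8], [[6.6, 3.7, 0.6], [0, 0, 5.4], 0.8], [[7.8, 4.4, 1], [0, 0, 6.3], 0.8], [[9, 5.1, 1.4], [0, 0, 7.2], 0.8], [[10.1, 5.7, 2], [0, 0, 8.1], 0.8], [[10.9, 6.2, 3], [0, 0, 8.85], 0.8], [[10.9, 6.2, 4], [0, 0, 8.85], 0.8], [[10.9, 6.2, 4.5], [0, 0, 8.85], 0.8], [[10.9, 6.2, 4.5], [0, 0, 8.85], 0.8]]}}

```text
t: 41.98
eef_pos: [0.6315, 0.1744, 0.1452]
tool_rot: [0.0, 1.0, 0.0, -0.001]
contact_force: [-0.0, 0.5, 0.1]
gripper_width: 0.903
```

Run:
```python
from h import *
c=Cam('scene');c.save('s11.png')
plan((.632,.1749,.078,0))
```

```text
t 42.02 pos [0.6321 0.1745 0.1462] yaw 0.01 tilt [ 0. -0. -1.] w 0.899 F [0.4 0.4 0.7] q [-0.63  0.65  0.37  1.74 -0.31  0.81 -0.11]
-> [[np.float64(-0.0), np.float64(-0.02), np.float64(2.73)], [np.float64(0.0), np.float64(-0.0), np.float64(0.0)]]
```

View pics/s11.png

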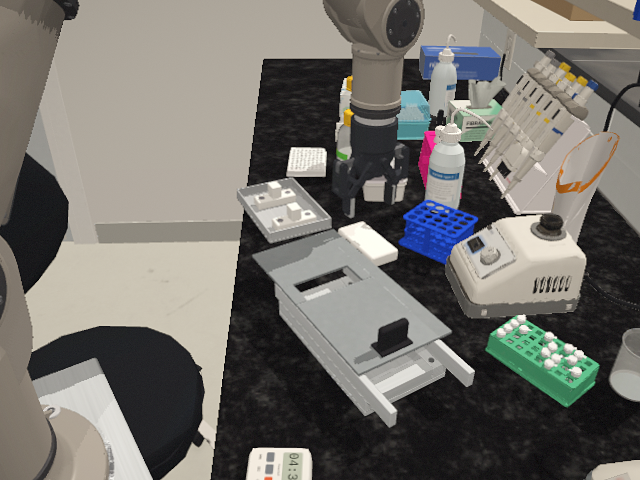

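Emit:
{"name": "apply_moves", "arguments": {"moves": [[[0, -0.02, 1.2], [0, 0, 0], 0.8], [[0, -0.02, 2.1], [0, 0, 0], 0.8], [[0, -0.02, 2.7], [0, 0, 0], 0.8], [[0, -0.02, 2.7], [0, 0, 0], 0.8], [[0, -0.02, 2.7], [0, 0, 0], 0.2], [[0, -0.02, 2.7], [0, 0, 0], -0.3], [[0, -0.02, 2.7], [0, 0, 0], -0.3], [[0, -0.02, 2.7], [0, 0, 0], -0.3], [[0, -0.02, 2.7], [0, 0, 0], -0.3], [[0, -0.02, 2.7], [0, 0, 0], -0.3]], "force": 45}}

```text
t: 43.28
eef_pos: [0.6329, 0.1756, 0.0798]
tool_rot: [-0.0, 1.0, 0.0, 0.001]
contact_force: [0.2, -0.3, 6.0]
gripper_width: 0.64
```

Emit:
{"name": "apply_moves", "arguments": {"moves": [[[0, 0, -0.8], [0, 0, 0], -0.3], [[0, 0, -1.8], [0, 0, 0], -0.3], [[0, 0, -3], [0, 0, 0], -0.3], [[0, 0, -4.2], [0, 0, 0], -0.3], [[0, 0, -4.5], [0, 0, 0], -0.3], [[0, 0, -4.5], [0, 0, 0], -0.3]]}}

```text
t: 44.02
eef_pos: [0.6318, 0.1756, 0.1912]
tool_rot: [-0.0, 1.0, 0.0, 0.0]
contact_force: [-0.1, -0.7, -1.9]
gripper_width: 0.637
```

Run:
```python
from h import *
c=Cam('scene');c.save('s12.png')
plan((.4754,.0647,.18,88.5),(.4754,.0647,.137,88.5))
```

```text
t 44.08 pos [0.6314 0.1755 0.1903] yaw 0.06 tilt [-0.001 -0.    -1.   ] w 0.638 F [ 1.3 -0.4 -1.2] q [-0.65  0.59  0.4   1.72 -0.28  0.89 -0.13]
-> [[np.float64(-6.24), np.float64(4.43), np.float64(0.42)], [np.float64(-0.0), np.float64(0.01), np.float64(-8.84)]]
-> [[np.float64(-6.24), np.float64(4.43), np.float64(2.14)], [np.float64(-0.0), np.float64(0.01), np.float64(-8.84)]]
```

View pics/s12.png

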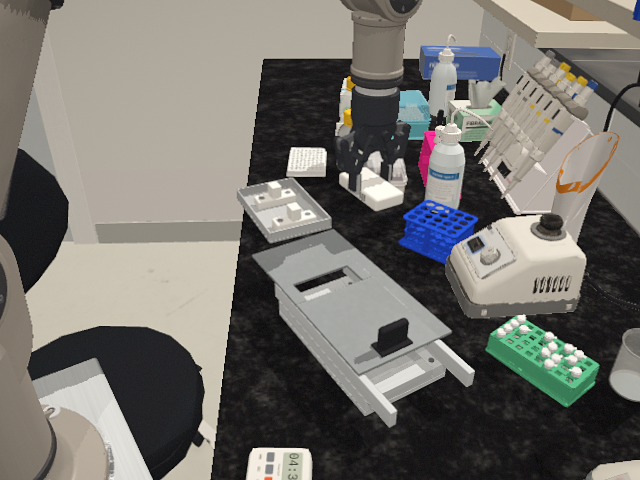

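Emit:
{"name": "apply_moves", "arguments": {"moves": [[[-0.6, 0.4, -0.2], [0, 0, -0.8], -0.3], [[-1.3, 0.9, -0.2], [0, 0, -1.7], -0.3], [[-2, 1.4, -0.2], [0, 0, -2.6], -0.3], [[-2.8, 2, -0.2], [0, 0, -3.5], -0.3], [[-3.5, 2.5, -0.2], [0, 0, -4.4], -0.3], [[-4.2, 3, 0], [0, 0, -5.3], -0.3], [[-4.9, 3.5, 0.1], [0, 0, -6.2], -0.3], [[-5.5, 3.9, 0.2], [0, 0, -7.1], -0.3], [[-6, 4.2, 0.3], [0, 0, -8], -0.3], [[-6.24, 4.43, 0.6], [0, 0, -8.6], -0.3], [[-6.24, 4.43, 1.0], [0, 0, -8.84], -0.3], [[-6.24, 4.43, 1.2], [0, 0, -8.84], -0.3], [[-6.24, 4.43, 1.2], [0, 0, -8.84], -0.3]]}}

```text
t: 45.7
eef_pos: [0.4756, 0.0646, 0.1601]
tool_rot: [-0.0, 0.717, 0.697, -0.001]
contact_force: [-0.0, -0.0, -1.0]
gripper_width: 0.639
```

Run:
```python
from h import *
c=Cam('scene');c.save('s13.png')
plan((.4754,.0647,.1372,88.5))
```

```text
t 45.75 pos [0.4759 0.0647 0.1605] yaw 88.42 tilt [-0.001 -0.    -1.   ] w 0.641 F [-0.2 -0.3 -1.5] q [-0.3   0.36  0.04  2.14 -0.02  0.64  1.3 ]
-> [[np.float64(0.0), np.float64(-0.02), np.float64(0.93)], [np.float64(-0.01), np.float64(0.0), np.float64(-0.01)]]
```

View pics/s13.png

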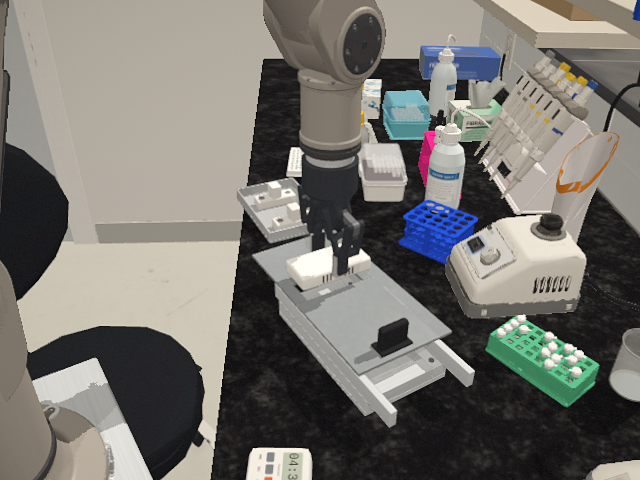

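Emit:
{"name": "apply_moves", "arguments": {"moves": [[[0, 0, 0.5], [0, 0, 0], -0.3], [[0, 0, 0.85], [0, 0, 0], -0.3], [[0, 0, 0.97], [0, 0, 0], -0.3], [[0, 0, 0.97], [0, 0, 0], -0.3], [[0, 0, 0.97], [0, 0, 0], 0.5], [[0, 0, 0.97], [0, 0, 0], 0.8], [[0, 0, 0.97], [0, 0, 0], 0.8], [[0, 0, 0], [0, 0, 0], 0.8], [[0, 0, -1.5], [0, 0, 0], 0.8], [[0, 0, -3], [0, 0, 0], 0.8], [[0, 0, -4], [0, 0, 0], 0.8], [[3, -1, -5], [0, 0, 0], 0.8], [[5, -3, -5], [0, 0, 0], 0.8], [[6, -4, -5], [0, 0, 0], 0.8], [[6, -4, -5], [0, 0, 0], 0.8]]}}

```text
t: 47.62
eef_pos: [0.3774, 0.2207, 0.2859]
tool_rot: [-0.001, 0.714, 0.7, 0.0]
contact_force: [0.3, 0.0, -0.0]
gripper_width: 0.9
```

Run:
```python
from h import *
plan()
for n in('top','scene'):
    c=Cam(n)
    for q,z in(('light_cap_centre',.081),('shutter',.059),('tray',.022)):
        for d in silhouettes(n,q)[:2]: print(n,q,round(d['conf'],2),np.round(d['pixel']),maskrect(c,d['mask'],z))
    im=c.img[:,:,::-1].copy()
    drawbox(c,im,box(*W0,np.radians(TH),.152,.300,.054,.059,.010,-.028),(0,0,255))
    drawbox(c,im,box(*W0,np.radians(TH),.112,.056,.059,.081),(255,0,0))
    b=im[150:430,220:500] if n=='scene' else im[140:340,120:540]
    cv2.imwrite(f'pics/f_{n}.png',cv2.resize(b,None,fx=1.9,fy=1.9,interpolation=cv2.INTER_CUBIC))
```

```text
t 47.62 pos [0.3774 0.2207 0.2859] yaw 88.93 tilt [-0.001  0.001 -1.   ] w 0.9 F [ 0.3  0.  -0. ] q [-0.58  0.11 -0.1   2.11  0.01  0.92  0.87]
top light_cap_centre 0.76 [257. 366.] (array([0.47590866, 0.06437115]), 55.28671646118164, 111.67788696289062, 86.22443389892578)
top shutter 0.63 [250. 392.] (array([0.48617719, 0.03628309]), 298.8327331542969, 153.7791290283203, 88.61700439453125)
top shutter 0.39 [251. 401.] (array([0.48230539, 0.00400362]), 363.7569274902344, 158.964111328125, 88.71688079833984)
top tray 0.59 [194. 170.] (array([0.5656059 , 0.36394681]), 190.3203582763672, 129.74282836914062, 83.41503143310547)
scene light_cap_centre 0.81 [275. 328.] (array([0.46890088, 0.0532994 ]), 75.84497833251953, 120.3943862915039, 86.04180145263672)
scene shutter 0.83 [309. 356.] (array([0.48389838, 0.03726712]), 302.5949401855469, 155.82167053222656, 88.54348754882812)
scene tray 0.56 [213. 277.] (array([0.55716577, 0.35232925]), 219.2166748046875, 138.3688507080078, 82.80970764160156)
```

View pics/f_scene.png

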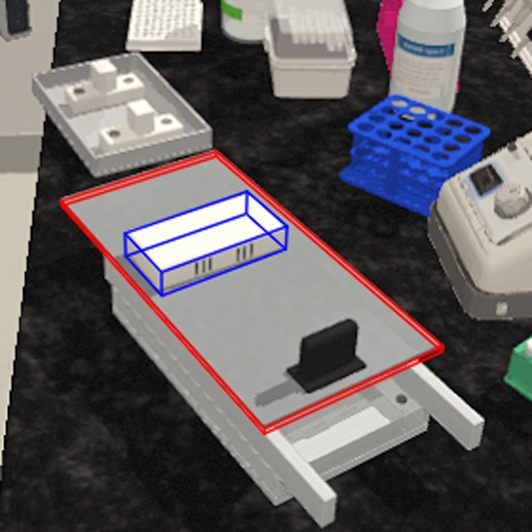

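View pics/f_top.png

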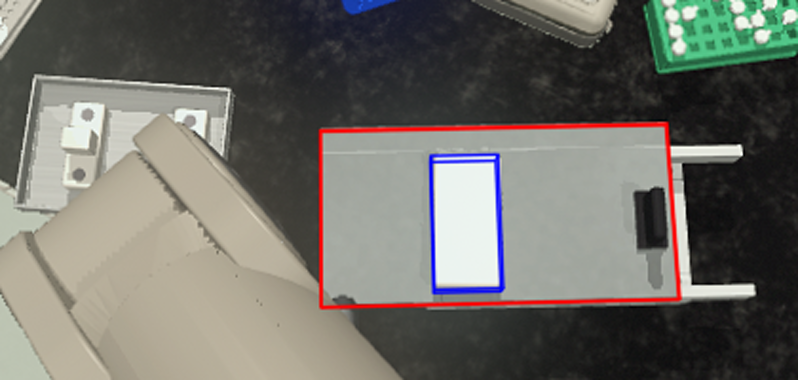

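The cap overlay, the plate and both blocks in the tray all check out, and the arm is clear. Handing in.

```bash
python3 -c "
from station import *
print(hand_in())"
```

```text
the job is handed in; nothing more can be done
None
```

The mould is unloaded and the job was handed in at about 48 s; `hand_in()` returns no verdict, so success isn't confirmed by the station.

- **Cap:** I took it off the window and set it on the bench between the mould and the blue rack. At the end I laid it back at its original pose.
- **Blocks:** Blocks 1 and 3 were lifted out with the shutter clicked into its stop, and laid side by side on the tray floor. The cavity at y = 0 was empty: its window showed no lug or holes.
- **Shutter:** I slid it back to its first stop. The plate's measured centre was within about 1 mm of where it started.

**Last checks:**
- The cap measured about 1 mm from the window's centre in the top view. Its angle differed from the plate's by 2.4° (limit 0.1 rad, or 5.7°), and it showed the same offset before I first touched it.
- The tray hadn't moved and both blocks were in it. In the last top picture the arm hid part of the second block, but the scene view showed both.
- The contact force on the tool was about zero and the gripper was clear of everything.
- I saw no knock to the tray or cap and no loss of grip. The scene camera's outline of the cap read about 1 cm off in x and y, because it includes the cap's side face. It read the same at the start, so I relied on the overlays, which matched in both views.

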